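# Set the divider rack with a spacer block

### The arm

A 6-joint arm with a two-finger parallel gripper is mounted at the origin on the work surface. World frame = base frame: x ahead of the robot, y to its left, z up, the work surface at z = 0. Lengths are in m, angles in degrees, forces in N, time in s.
With the tool pointing down it reaches from about 0.375 to 0.9 m from the base axis. Payload 3.1 kg.
Tool frame: the origin (TCP) lies at the very end of the fingers, on their centre line; the grasp point (between the pads) lies 19 mm behind it; z points along the fingers, y is the line along which they close (so a half turn about z gives the same grasp; the last joint's range is limited). The gripper opens to 87 mm and grips with 3 to 60 N. Pads are 19 mm wide; open, the fingers measure 117 mm over their backs; the gripper's body (75 mm by 190 mm) begins 51 mm behind the grasp point.
Start: joints at [55.376, 30.224, 82.088, -0, 67.689, -10.227], TCP at [0.258, 0.569, 0.223] pointing down, gripper open.
Joint ranges: [-176.69, 176.69], [-43.24, 126.21], [12.49, 139.97], [-82, 262], [0, 151.66], [-163.58, 163.58]. Speed limits (degrees/s): [159.86, 159.86, 180, 180, 180, 180].

### API

Orientations are given as a 3x3 rotation matrix whose columns are the frame's x, y, z axes.
In Python, from rig import bot gives the robot as it stands.
- The arm moves only by the tool move_arm, never from a script. Its argument "increments" is a list of rows, each an object with "xyz": the shift along the tool's x, y, z in mm, a list of three; "roll": the turn about the tool's z in rad; "grip": the opening in per cent of the stroke, from 0 (shut) to 100 (fully open). A call has 1 to 5 rows; each row shifts and turns the commanded pose from where the row before left it, along the tool's axes as they then stand; what a row does not reach is not made up. A row lasts 1/12 s, in which the tool goes at most 41.7 mm and 7.16 degrees, less where a joint would pass 70% of its speed; a pose out of reach is approached as far as the arm can. A call is refused whole if a number of a shift passes 41.7 or a number of a turn 0.125, either way. A call with a gripper value outside its range is refused whole. The fingers move at their own pace and stop on an object; the grip force is fixed at half the most. Time passes only in rows, so rows that do not move let the fingers close. It gives the time, the measured TCP pose, the force, the opening and the grip force at its end, in the units of the state.
- bot.read_state(): the state, without advancing time (a new reading comes with each control period).
- bot.capture(name): name is "side" or "top"; returns (picture, depth): 420x560x3 uint8, red, green, blue; 420x560 float32, m along the optical axis (not along the pixel's ray), 0 where there is no reading.
- bot.camera_model(name): a dict with "intrinsics" (3x3 intrinsics, pixels), "rvec" (rotation vector, rad) and "tvec" (3), from world to camera coordinates, as OpenCV has them. Camera axes: x right, y down, z forward; pixel columns grow to the right and rows downward; lengths in m; the calibration is good to about 2 mm. A picture is of the moment at which its call begins. camera_model takes no time and is no camera call.
- bot.hand_in(): hands the job in; it is judged then, once.
Trained networks look in the newest picture that a camera, given by its name, has taken for a name from the list of things; names that differ only in an ending like _2 or _b are one class to them, and where a whole thing is asked for, a point or a joint stands for the part that bears it (a point fixed in the world has none). Each returns a list of dicts, best first, with "conf" (0 to 1); they miss things now and then, are a little off and sometimes report something else, mostly with a low value. They report only what shows in the picture. A call takes as long as a camera call. They do not tell look-alikes from the thing itself.
- bot.spot_in(label, camera): "at" ([x, y, z] in m, in the coordinates of the camera as it stood for that picture, good to about 4 mm: the middle of the surface that is visible of it).
- bot.trace(label, camera): "mask" (420x560 bool, what is visible of it).
The state is a dict: "time_s": time; "joint_positions": joint angles; "qvel": joint speeds; "tau": joint torques, N m; "position": TCP position; "tcp_rot": TCP orientation; "force": force on the tool from outside, world axes, zero at the start; "moment": the same for the moment, N m; "opening": opening from 0.0 (shut) to 1.0 (fully open); "grasp_force": force on a finger pad.
Only numpy, scipy, OpenCV 4.12 (cv2) and the standard library are available. Lean on these libraries where they do the work, as an engineer would, in place of code of your own. Each camera call takes 0.05 s, during which the arm holds its last target. There are 200 camera calls.

### The job

Lift the lid off the narrow tin by its knob and lay it on the cork mat, then take out the wooden spacer block and use it to set two equal slots, each one block thickness wide, in the divider rack: stand the block on the rack floor against the end plate and push the first divider snug against it, then step the block to the far side of the first divider and push the second divider snug against it without shifting the first. Lower the lid and the block rather than dropping them, leave the block standing upright in the second slot, and leave the other things on the counter where they are.

Things in the scene. Friction and masses are not known exactly. Their poses are not given: they have to be found in the camera images.
- rack: Aluminium divider rack fixed to the counter, 100 (x) x 280 (y) x 72 mm high. Origin: centre of its underside; y runs along the row, from the fixed end plate (-y end) to the open end. Floor plate 6 mm thick. Two rails 8 mm thick run its length at x = +/-39 mm, 58 to 72 mm above the counter: 70 mm clear between them, so fingers on the end faces of the 60 mm long block do not fit.
- end_face (a point): Centre of the inner face (facing the rack's +y) of the fixed plywood end plate, 26 mm above the counter; the plate is 68 mm wide, its top 45 mm above the counter. The face lies at y = -125 mm in the rack's frame. Same axes as the rack.
- divider_a_mid (a point): Centre of the first sliding plywood divider (nearer the end plate): 68 (x) x 20 (y) x 38 mm, top 45 mm above the counter. Slides only along the rack's y, with stiff friction: about 8 N moves it, and it stays where left. Starts 40 to 65 mm clear of the end plate. With a slot of one block (24 mm) this point is at y = -91 mm in the rack's frame. Same axes as the rack.
- divider_b_mid (a point): Centre of the second sliding divider, same size and friction; starts at least 55 mm clear of the first with at least 70 mm free behind it; ends 44 mm centre to centre from the first. The first also slides at about 8 N: when the block is nipped the push rises above 8 N, and at about 16 N both dividers would move; stop in between. Same axes as the rack.
- spacer_mid (a point): Centre of the loose wooden spacer block, 60 (x) x 24 (y, slot width) x 70 mm (z, upright), about 80 g. Starts upright in the tin, x along the tin's, 7 mm free beside its broad faces, 35 mm or more beyond its ends: there it is gripped by its ends, across 60 mm. In the rack (top at 76 mm, dividers at 45) it is gripped by its broad faces, across 24 mm: set it down and regrip a quarter turn round.
- tin: Narrow taupe metal tin fixed to the counter, 156 (x) x 44 (y) x 82 mm high, open on top, walls and floor 3 mm. Origin: centre of its underside.
- lid_knob (a point): Centre of the steel knob (26 mm across, 22 mm tall) on the tin's loose lid; the plate of the lid is 162 (x) x 50 (y) x 4 mm, its top 18 mm below this point, with a 5 mm step beneath that fits loosely in the tin: the lowest face is 27 mm below this point. Knob centre starts 104 mm above the counter. About 120 g.
- mat: Cork mat fixed to the counter, 200 (x) x 160 (y) x 3 mm, empty at the start. Origin: centre of its underside. There is room on it for the lid (at one long side) and the block (at the other).
- mug: White mug, 80 mm across, 85 mm tall: leave alone. Origin at the centre of its underside.
- battery: Grey camera battery lying flat, 145 x 100 x 48 mm: leave alone. Origin at the centre of its underside.
- lens: Black camera lens standing on end, 80 mm across, 95 mm tall: leave alone. Origin at the centre of its underside.
- saucer: White saucer, 124 mm across, 16 mm tall: leave alone. Origin at the centre of its underside.
- driver: Screwdriver lying on the counter: leave alone.
- offcut: Plywood offcut lying flat, 90 x 50 x 18 mm, not the spacer: leave alone. Origin at the centre of its underside.
- jar: Amber glass jar, 80 mm across, 120 mm tall: leave alone. Origin at the centre of its underside.
- end_plate: The rack's fixed plywood end plate (see end_face), 68 x 15 x 39 mm; origin at the centre of its underside.
- spacer: The same spacer block; this origin is the centre of its underside.
- lid: The same lid; this origin is the centre of its lowest face.
- divider_a: The first sliding divider as a body; origin at the height of the rack floor under its centre.
- divider_b: The second sliding divider as a body; origin at the height of the rack floor under its centre.
Things that resemble listed ones, but are neither listed nor needed, are in the scene too. What is shaped like the lid but purple or red is not meant.

How it is judged:
By the outcome, as a careful person would: the job done as asked, in the order asked, and still so for the second after the job is handed in, with the robot touching nothing.
It also fails if it takes over 72 s, if anything falls off the work surface, if the arm or the gripper's body presses on something with over 40 N, if the wrist force passes 120 N, or if a joint passes its speed limit or range.

## Working session

There is one attempt and no reset: what is moved stays moved. The work goes in short steps, Python scripts to look and compute and a tool call to move; the robot and the scene stay as the last step left them, time stands still between calls to the robot, and variables do not carry over. Pictures are saved under pics/ and viewed, at most 10 in all, crops included, and the job is handed in when it is done.

Besides the shell and the picture viewer there is one more tool, called after "Request:" in YAML: its name, and indented under it one key for each argument. move_arm: Moves the arm, as the interface text tells. Its arguments: {"type":"object","properties":{"increments":{"type":"array"}},"required":["increments"]}

```bash
mkdir -p pics; ls
python3 - <<'E'
from rig import bot
import cv2,numpy as np
s=bot.read_state(); print(s)
for n in("top","side"):
    p,d=bot.capture(n); cv2.imwrite(f"pics/{n}0.png",p[:,:,::-1]); np.savez(f"pics/{n}0.npz",p=p,d=d); print(bot.camera_model(n))
E
```

```text
pics
{'time_s': 0.0, 'joint_positions': array([ 5.53735292e+01,  3.02794781e+01,  8.21562821e+01,  1.26066906e-03,
        6.76899400e+01, -1.02285081e+01]), 'qvel': array([ 0.07444671, -0.0060263 , -0.179074  , -0.05856393,  0.03971877,
       -0.12179198]), 'tau': array([-4.56958251e-04, -4.40043533e+01, -1.76595980e+01,  6.33348478e-02,
        5.82674425e-02, -1.58133062e-04]), 'position': array([0.2577248 , 0.56858079, 0.22156674]), 'tcp_rot': array([[-9.10694631e-01,  4.13078313e-01, -1.26336595e-03],
       [ 4.13080042e-01,  9.10692957e-01, -1.79372078e-03],
       [ 4.09591322e-04, -2.15540314e-03, -9.99997593e-01]]), 'force': array([-0.04166099, -0.13942512, -0.53553625]), 'moment': array([-0.0009548 ,  0.04602392,  0.04664952]), 'grasp_force': 0.0, 'opening': 1.0006982160454942}
{'intrinsics': array([[416.94284097,   0.        , 287.30145641],
       [  0.        , 416.94284097, 206.27631646],
       [  0.        ,   0.        ,   1.        ]]), 'rvec': array([ 2.22190933, -2.17501976,  0.08658935]), 'tvec': array([0.0641699 , 0.51198963, 1.24105856])}
{'intrinsics': array([[427.03892297,   0.        , 283.31751771],
       [  0.        , 427.03892297, 207.22526875],
       [  0.        ,   0.        ,   1.        ]]), 'rvec': array([ 2.27744714, -0.99620008,  0.36055665]), 'tvec': array([-0.29112318,  0.40920891,  0.98556203])}
```

View pics/top0.png

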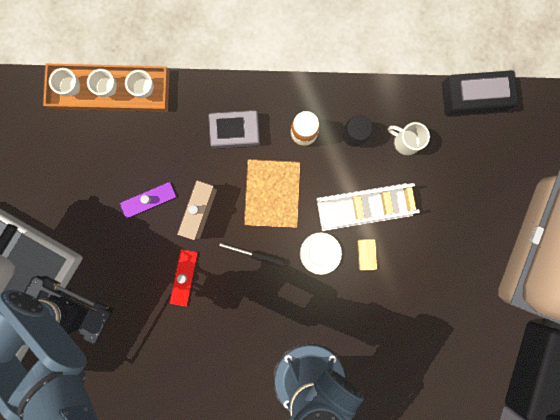

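View pics/side0.png

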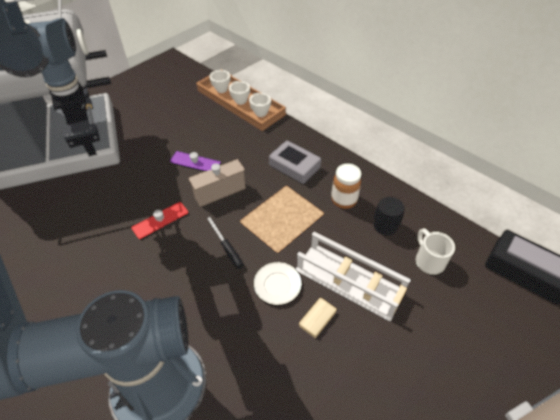

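The top picture shows the tin with its lid at (197,210), the mat at (272,194), and the rack at (367,206) with its end plate at the right (410,199). The dividers are near (390,203) and (360,208). The side picture shows the same layout, with the end plate at the lower right.

```bash
cat > h.py <<'E'
import numpy as np,cv2
from rig import bot
def cloud(n,d):
    m=bot.camera_model(n);K=m["intrinsics"];R=cv2.Rodrigues(m["rvec"])[0];t=np.ravel(m["tvec"])
    v,u=np.mgrid[:d.shape[0],:d.shape[1]]
    c=np.stack([(u-K[0,2])/K[0,0]*d,(v-K[1,2])/K[1,1]*d,d],-1)
    return (c-t)@R     # world
def rect(pts):
    (c,s,a)=cv2.minAreaRect((pts[:,:2]*1000).astype(np.float32)); return np.round(c,1),np.round(s,1),round(a,1)
def cam2w(n,p):
    m=bot.camera_model(n);R=cv2.Rodrigues(m["rvec"])[0];return (np.array(p)-np.ravel(m["tvec"]))@R
def topface(n,p,d,box,z0,z1,col=None):
    W=cloud(n,d);u0,u1,v0,v1=box
    m=np.zeros(d.shape,bool);m[v0:v1,u0:u1]=1
    m&=(W[...,2]>z0)&(W[...,2]<z1)&(d>0)
    if col is not None:m&=col(p.astype(int))
    return m,W[m]
E
python3 - <<'E'
from h import *
f=np.load("pics/top0.npz");p,d=f["p"],f["d"]
W=cloud("top",d)
print("counter z",np.median(W[150:180,150:200,2]),W[150:180,150:200,2].std())
for nm,box,z0,z1,col in [("lid",(165,225,170,250),.078,.095,None),("knob",(165,225,170,250),.105,.13,None),
  ("rails",(310,425,175,235),.064,.08,None),
  ("ply",(310,425,175,235),.035,.056,lambda p:(p[...,0]-p[...,2]>60)),
  ("mat",(235,310,150,235),-.01,.015,lambda p:(p[...,0]-p[...,2]>60))]:
    m,P=topface("top",p,d,box,z0,z1,col)
    print(nm,len(P),rect(P) if len(P) else "",P.mean(0).round(4),np.median(P[:,2]).round(4))
    if nm=="ply":
        n,l,st,c=cv2.connectedComponentsWithStats(m.astype(np.uint8))
        for i in range(1,n):
            if st[i,4]>20: print(st[i],c[i].round(1),W[l==i].mean(0).round(4),rect(W[l==i]))
for lab in["divider_a_mid","divider_b_mid","end_face","rack","lid_knob","tin","mat","lid"]:
    print(lab,[(cam2w("top",r["at"]).round(4),round(r["conf"],2)) for r in bot.spot_in(lab,"top")])
q=cv2.resize(p[165:245,300:430],None,fx=6,fy=6,interpolation=cv2.INTER_CUBIC);cv2.imwrite("pics/rack0.png",q[:,:,::-1])
E
```

```text
counter z -0.0006405998981198792 0.0655103816315594
lid 939 (array([490.1, 337.1]), array([ 50.9, 161.2]), 72.5) [0.4896 0.3363 0.0855] 0.0855
knob 70 (array([489.9, 335.9]), array([23.9, 23.5]), 46.5) [0.4899 0.3359 0.1146] 0.1145
rails 546 (array([ 514.9, -161.1]), array([ 85.9, 280.2]), 10.7) [ 0.515  -0.1604  0.0713] 0.0713
ply 355 (array([ 525.8, -211.9]), array([ 66.8, 177.1]), 10.7) [ 0.5267 -0.2187  0.044 ] 0.0441
[407 187   9  23 111] [410.8 198.7] [ 0.5392 -0.2899  0.0437] (array([ 540.6, -290.2]), array([67. , 17.2]), 12.2)
[382 191  11  23 145] [387.6 202.4] [ 0.5269 -0.2208  0.044 ] (array([ 527.1, -221. ]), array([65.8, 20.6]), 10.4)
[355 196   9  23  92] [359.2 207. ] [ 0.5113 -0.1367  0.0443] (array([ 510.8, -135.2]), array([65.5, 19.6]), 11.0)
mat 3529 (array([551.7, 123. ]), array([163.4, 203.5]), 88.4) [0.5507 0.1229 0.0023] 0.0023
divider_a_mid [(array([ 0.5258, -0.218 ,  0.0444]), 0.56)]
divider_b_mid [(array([ 0.5053, -0.1351,  0.0438]), 0.65)]
end_face [(array([ 0.5101, -0.1662,  0.0054]), 0.6)]
rack [(array([ 0.5144, -0.1647,  0.0071]), 0.84)]
lid_knob [(array([0.2903, 0.3806, 0.0088]), 0.79), (array([0.4893, 0.3343, 0.0857]), 0.6)]
tin [(array([0.4866, 0.335 , 0.0839]), 0.72)]
mat [(array([ 0.3682, -0.1687,  0.0191]), 0.73), (array([0.5462, 0.1231, 0.0024]), 0.7)]
lid [(array([0.5182, 0.4905, 0.007 ]), 0.93), (array([0.2946, 0.3802, 0.0074]), 0.79), (array([0.4891, 0.3403, 0.0877]), 0.64)]
```

View pics/rack0.png

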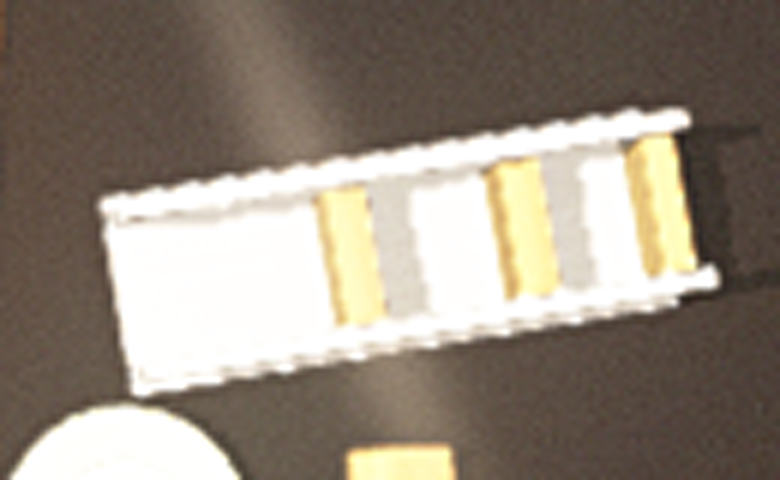

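The rack view shows the end plate at the right (660,205), divider A at (522,228) and divider B at (350,255). The purple and red lids are decoys. I'll go to the knob.

Add to h.py:
```python
def plan(x=None,y=None,z=None,yaw=None):
    """tool-axis shift (mm) from the measured pose, then roll (rad) to bring tool y to yaw (deg)"""
    s=bot.read_state();p=s["position"];R=s["tcp_rot"]
    t=np.array([p[i] if v is None else v for i,v in enumerate((x,y,z))])
    Y=np.degrees(np.arctan2(R[1,1],R[0,1]))
    r=0 if yaw is None else -np.radians((yaw-Y+180)%360-180)
    print("t",s["time_s"],"pos",p.round(4),"yaw",Y.round(2),"F",s["force"].round(1),"open",round(s["opening"],3),"g",round(s["grasp_force"],1),"J",s["joint_positions"].round(0),"-> d",((t-p)@R*1000).round(1),"roll",round(r,3))
```

```text
(no output)
```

Request:
move_arm:
  increments:
    - {"xyz": [-34, -13, 8], "roll": 0, "grip": 100}
    - {"xyz": [-34, -13, 8], "roll": 0, "grip": 100}
    - {"xyz": [-34, -13, 8], "roll": 0, "grip": 100}
    - {"xyz": [-34, -13, 8], "roll": 0, "grip": 100}
    - {"xyz": [-34, -13, 8], "roll": 0, "grip": 100}

```text
time_s: 0.92
position: [0.387, 0.4387, 0.1824]
tcp_rot: [[-0.911, 0.412, 0.0], [0.412, 0.911, 0.0], [-0.0, 0.001, -1.0]]
force: [0.9, 0.5, -0.8]
opening: 1.002
grasp_force: 0.0
```

Request:
move_arm:
  increments:
    - {"xyz": [-34, -13, 8], "roll": 0, "grip": 100}
    - {"xyz": [-34, -13, 8], "roll": 0, "grip": 100}
    - {"xyz": [-34, -13, 8], "roll": 0, "grip": 100}
    - {"xyz": [-34, -13, 8], "roll": 0, "grip": 100}
    - {"xyz": [0, 0, 0], "roll": -0.12, "grip": 100}

```text
time_s: 1.33
position: [0.4935, 0.3315, 0.1493]
tcp_rot: [[-0.952, 0.305, 0.002], [0.305, 0.952, -0.002], [-0.003, -0.001, -1.0]]
force: [0.1, 0.0, 0.0]
opening: 1.001
grasp_force: 0.0
```

```bash
python3 -c "
from h import *
plan(.490,.336,.090,72.5)"
```

```text
t 1.3333 pos [0.4935 0.3315 0.1493] yaw 72.26 F [0.1 0.  0. ] open 1.001 g 0.0 J [ 23.  33.  91.  -0.  56. -49.] -> d [ 4.9  3.3 59.3] roll -0.004
```

Request:
move_arm:
  increments:
    - {"xyz": [5, 3, 20], "roll": 0, "grip": 100}
    - {"xyz": [0, 0, 20], "roll": 0, "grip": 100}
    - {"xyz": [0, 0, 12], "roll": 0, "grip": 100}
    - {"xyz": [0, 0, 7], "roll": 0, "grip": 100}
    - {"xyz": [0, 0, 0], "roll": 0, "grip": 100}

```text
time_s: 1.75
position: [0.4837, 0.3403, 0.09]
tcp_rot: [[-0.954, 0.301, -0.003], [0.301, 0.954, -0.001], [0.002, -0.002, -1.0]]
force: [0.2, -0.7, 0.2]
opening: 0.996
grasp_force: 0.0
```

Request:
move_arm:
  increments:
    - {"xyz": [0, 0, 0], "roll": 0, "grip": 0}
    - {"xyz": [0, 0, 0], "roll": 0, "grip": 0}
    - {"xyz": [0, 0, 0], "roll": 0, "grip": 0}
    - {"xyz": [0, 0, 0], "roll": 0, "grip": 0}
    - {"xyz": [0, 0, 0], "roll": 0, "grip": 0}

```text
time_s: 2.17
position: [0.4849, 0.3409, 0.0923]
tcp_rot: [[-0.954, 0.301, 0.001], [0.301, 0.954, 0.001], [-0.001, 0.001, -1.0]]
force: [-0.6, 0.5, 0.9]
opening: 0.704
grasp_force: 0.0
```

Request:
move_arm:
  increments:
    - {"xyz": [0, 0, 0], "roll": 0, "grip": 0}
    - {"xyz": [0, 0, 0], "roll": 0, "grip": 0}
    - {"xyz": [0, 0, 0], "roll": 0, "grip": 0}
    - {"xyz": [0, 0, 0], "roll": 0, "grip": 0}
    - {"xyz": [0, 0, 0], "roll": 0, "grip": 0}

```text
time_s: 2.58
position: [0.4846, 0.3406, 0.0916]
tcp_rot: [[-0.954, 0.301, -0.0], [0.301, 0.954, 0.0], [0.0, -0.0, -1.0]]
force: [0.9, 0.8, -0.1]
opening: 0.328
grasp_force: 0.0
```

Request:
move_arm:
  increments:
    - {"xyz": [0, 0, 0], "roll": 0, "grip": 50}
    - {"xyz": [0, 0, 0], "roll": 0, "grip": 50}
    - {"xyz": [-6.5, -3, 0], "roll": 0, "grip": 50}
    - {"xyz": [0, 0, 0], "roll": 0, "grip": 50}
    - {"xyz": [0, 0, 0], "roll": 0, "grip": 20}

```text
time_s: 3.0
position: [0.4904, 0.3355, 0.0916]
tcp_rot: [[-0.953, 0.302, 0.0], [0.302, 0.953, 0.0], [-0.0, 0.0, -1.0]]
force: [-0.4, -0.1, 0.9]
opening: 0.467
grasp_force: 0.0
```

Request:
move_arm:
  increments:
    - {"xyz": [0, 0, 0], "roll": 0, "grip": 0}
    - {"xyz": [0, 0, 0], "roll": 0, "grip": 0}
    - {"xyz": [0, 0, 0], "roll": 0, "grip": 0}
    - {"xyz": [0, 0, 0], "roll": 0, "grip": 0}
    - {"xyz": [0, 0, 0], "roll": 0, "grip": 0}

```text
time_s: 3.42
position: [0.4899, 0.3359, 0.0915]
tcp_rot: [[-0.954, 0.301, 0.0], [0.301, 0.954, 0.0], [-0.0, 0.0, -1.0]]
force: [0.1, 0.4, -0.6]
opening: 0.29
grasp_force: 30.0
```

Request:
move_arm:
  increments:
    - {"xyz": [0, 0, 0], "roll": 0, "grip": 0}
    - {"xyz": [0, 0, 0], "roll": 0, "grip": 0}
    - {"xyz": [0, 0, -3], "roll": 0, "grip": 0}
    - {"xyz": [0, 0, -5], "roll": 0, "grip": 0}
    - {"xyz": [0, 0, -6], "roll": 0, "grip": 0}

```text
time_s: 3.83
position: [0.4894, 0.3355, 0.1056]
tcp_rot: [[-0.954, 0.301, -0.001], [0.301, 0.954, -0.001], [0.001, -0.001, -1.0]]
force: [0.5, -0.5, -1.3]
opening: 0.289
grasp_force: 30.0
```

Request:
move_arm:
  increments:
    - {"xyz": [0, 0, -12], "roll": 0, "grip": 0}
    - {"xyz": [0, 0, -10], "roll": 0, "grip": 0}
    - {"xyz": [-9, -12, 0], "roll": 0, "grip": 0}
    - {"xyz": [-18, -23, 0], "roll": 0, "grip": 0}
    - {"xyz": [-25, -31, 0], "roll": 0, "grip": 0}

```text
time_s: 4.25
position: [0.5192, 0.2586, 0.1288]
tcp_rot: [[-0.955, 0.297, 0.001], [0.297, 0.955, 0.001], [-0.001, 0.002, -1.0]]
force: [1.0, 0.3, -0.9]
opening: 0.293
grasp_force: 30.0
```

Request:
move_arm:
  increments:
    - {"xyz": [-25, -31, 0], "roll": 0, "grip": 0}
    - {"xyz": [-20, -25, 0], "roll": 0, "grip": 0}
    - {"xyz": [-14, -19, 0], "roll": 0, "grip": 0}
    - {"xyz": [0, 0, 0], "roll": -0.07, "grip": 0}
    - {"xyz": [0, 0, 0], "roll": -0.07, "grip": 0}

```text
time_s: 4.67
position: [0.5545, 0.1659, 0.1284]
tcp_rot: [[-0.986, 0.165, 0.001], [0.165, 0.986, 0.0], [-0.001, 0.0, -1.0]]
force: [-0.1, 0.2, -0.9]
opening: 0.291
grasp_force: 30.0
```

Request:
move_arm:
  increments:
    - {"xyz": [0, 0, 0], "roll": -0.07, "grip": 0}
    - {"xyz": [0, 0, 0], "roll": -0.07, "grip": 0}
    - {"xyz": [0, 0, 0], "roll": 0, "grip": 0}
    - {"xyz": [0, 0, 0], "roll": 0, "grip": 0}
    - {"xyz": [0, 0, 0], "roll": 0, "grip": 0}

```text
time_s: 5.08
position: [0.5534, 0.168, 0.128]
tcp_rot: [[-1.0, 0.027, 0.001], [0.027, 1.0, 0.0], [-0.001, 0.0, -1.0]]
force: [0.3, -0.8, -1.2]
opening: 0.291
grasp_force: 30.0
```

Run:
```python
from h import *
plan(.553,.168,.0175,88.4)
p,d=bot.capture("top");m,P=topface("top",p,d,(160,340,100,300),.09,.125,None);W=cloud("top",d)
f=(np.abs(W[...,0]-.55)<.11)&(np.abs(W[...,1]-.17)<.1)&(W[...,2]>.085)&(W[...,2]<.13)&(d>0);print(f.sum(),rect(W[f]),np.median(W[f][:,2]))
print("tin:",end="");g=(np.hypot(W[...,0]-.49,W[...,1]-.337)<.1)&(W[...,2]>.055)&(W[...,2]<.078)
print(g.sum(),rect(W[g]),np.median(W[g],0))
g2=(np.hypot(W[...,0]-.49,W[...,1]-.337)<.1)&(W[...,2]>.0785)&(W[...,2]<.088);print(rect(W[g2]))
cv2.imwrite("pics/top1.png",cv2.resize(p[150:270,150:310],None,fx=5,fy=5)[:,:,::-1])
```

```text
t 5.0833 pos [0.5534 0.168  0.128 ] yaw 88.44 F [ 0.3 -0.8 -1.2] open 0.291 g 30.0 J [  6.  34.  94.   0.  52. -83.] -> d [  0.5  -0.  110.5] roll 0.001
125 (array([512.3, 168.7]), array([19.7, 49.6]), 1.3) 0.12236379238044219
tin:397 (array([489.8, 335.5]), array([ 45.1, 152.2]), 72.4) [0.48843512 0.33513256 0.07073299]
(array([489.6, 335.3]), array([ 45.3, 155.8]), 72.9)
```

View pics/top1.png

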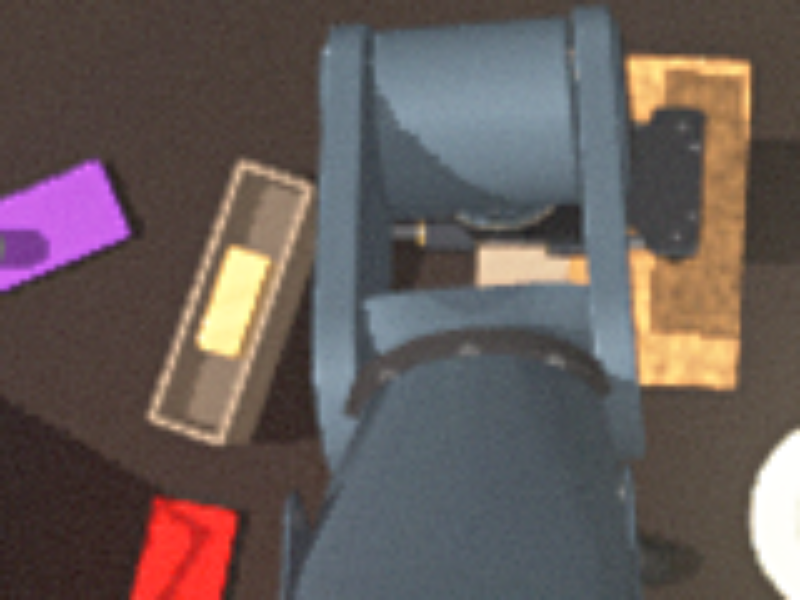

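Lid held, level and aligned with the mat; the open tin shows the block at crop pixel (233,300). I'll lower the lid.

Request:
move_arm:
  increments:
    - {"xyz": [0, 0, 20], "roll": 0, "grip": 0}
    - {"xyz": [0, 0, 30], "roll": 0, "grip": 0}
    - {"xyz": [0, 0, 28], "roll": 0, "grip": 0}
    - {"xyz": [0, 0, 15], "roll": 0, "grip": 0}
    - {"xyz": [0, 0, 8], "roll": 0, "grip": 0}

```text
time_s: 5.55
position: [0.5517, 0.1678, 0.0242]
tcp_rot: [[-1.0, 0.026, -0.004], [0.026, 1.0, -0.0], [0.004, -0.001, -1.0]]
force: [-0.4, -0.1, -0.9]
opening: 0.288
grasp_force: 30.0
```

Request:
move_arm:
  increments:
    - {"xyz": [0, 0, 4], "roll": 0, "grip": 0}
    - {"xyz": [0, 0, 2], "roll": 0, "grip": 0}
    - {"xyz": [0, 0, 1], "roll": 0, "grip": 0}
    - {"xyz": [0, 0, 1], "roll": 0, "grip": 0}
    - {"xyz": [0, 0, 0], "roll": 0, "grip": 0}

```text
time_s: 5.97
position: [0.554, 0.168, 0.0194]
tcp_rot: [[-1.0, 0.026, 0.002], [0.026, 1.0, 0.0], [-0.002, 0.0, -1.0]]
force: [-0.2, -0.4, -0.9]
opening: 0.294
grasp_force: 30.0
```

Run:
```python
from h import *
plan(.553,.168,.0175,88.4)
f=np.load("pics/top0.npz")
p,d=bot.capture("top");W=cloud("top",d);q=p.astype(int)
g=(np.hypot(W[...,0]-.49,W[...,1]-.337)<.08)&(W[...,2]>.062)&(W[...,2]<.08)&(q[...,0]-q[...,2]>50)&(q[...,0]>150)
n,l,st,c=cv2.connectedComponentsWithStats(g.astype(np.uint8));i=1+st[1:,4].argmax();print(st[i],c[i],rect(W[l==i]),W[l==i].mean(0))
```

```text
t 5.9667 pos [0.554  0.168  0.0194] yaw 88.52 F [-0.2 -0.4 -0.9] open 0.294 g 30.0 J [  6.  44.  97.  -0.  39. -83.] -> d [ 1.  -0.   1.9] roll 0.002
[190 200  15  22 188] [196.64361702 210.22340426] (array([490.3, 336.4]), array([25.2, 59.8]), 73.5) [0.49001693 0.33532703 0.0719827 ]
```

Not in contact yet (about 2 mm to go); the block is centred at (0.490, 0.336).

Request:
move_arm:
  increments:
    - {"xyz": [0, 0, 1], "roll": 0, "grip": 0}
    - {"xyz": [0, 0, 0.5], "roll": 0, "grip": 0}
    - {"xyz": [0, 0, 0.5], "roll": 0, "grip": 0}
    - {"xyz": [0, 0, 0], "roll": 0, "grip": 0}
    - {"xyz": [0, 0, 0], "roll": 0, "grip": 0}

```text
time_s: 6.43
position: [0.5536, 0.1679, 0.0175]
tcp_rot: [[-1.0, 0.026, 0.001], [0.026, 1.0, 0.0], [-0.001, 0.0, -1.0]]
force: [-0.6, 0.1, 6.2]
opening: 0.289
grasp_force: 30.0
```

Request:
move_arm:
  increments:
    - {"xyz": [0, 0, 0], "roll": 0, "grip": 100}
    - {"xyz": [0, 0, 0], "roll": 0, "grip": 100}
    - {"xyz": [0, 0, 0], "roll": 0, "grip": 100}
    - {"xyz": [0, 0, 0], "roll": 0, "grip": 100}
    - {"xyz": [0, 0, 0], "roll": 0, "grip": 100}

```text
time_s: 6.85
position: [0.5532, 0.1679, 0.0164]
tcp_rot: [[-1.0, 0.026, -0.0], [0.026, 1.0, -0.0], [0.0, -0.0, -1.0]]
force: [-0.4, 0.0, -0.4]
opening: 0.578
grasp_force: 0.0
```

Request:
move_arm:
  increments:
    - {"xyz": [0, 0, -10], "roll": 0, "grip": 100}
    - {"xyz": [0, 0, -20], "roll": 0, "grip": 100}
    - {"xyz": [0, 0, -30], "roll": 0, "grip": 100}
    - {"xyz": [0, 0, -30], "roll": 0, "grip": 100}
    - {"xyz": [0, 0, -20], "roll": 0, "grip": 100}

```text
time_s: 7.27
position: [0.5543, 0.1681, 0.1296]
tcp_rot: [[-1.0, 0.026, 0.003], [0.026, 1.0, 0.0], [-0.003, 0.0, -1.0]]
force: [0.1, -0.3, -0.0]
opening: 0.952
grasp_force: 0.0
```

Request:
move_arm:
  increments:
    - {"xyz": [0, 0, 0], "roll": 0.1, "grip": 100}
    - {"xyz": [0, 0, 0], "roll": 0.124, "grip": 100}
    - {"xyz": [0, 0, 0], "roll": 0.124, "grip": 100}
    - {"xyz": [0, 0, 0], "roll": 0.124, "grip": 100}
    - {"xyz": [0, 0, 0], "roll": 0.124, "grip": 100}

```text
time_s: 7.68
position: [0.5532, 0.1679, 0.1274]
tcp_rot: [[-0.809, 0.587, 0.001], [0.587, 0.809, 0.0], [-0.0, 0.0, -1.0]]
force: [-0.1, 0.8, -0.0]
opening: 0.997
grasp_force: 0.0
```

Request:
move_arm:
  increments:
    - {"xyz": [0, 0, 0], "roll": 0.124, "grip": 100}
    - {"xyz": [0, 0, 0], "roll": 0.124, "grip": 100}
    - {"xyz": [0, 0, 0], "roll": 0.124, "grip": 100}
    - {"xyz": [0, 0, 0], "roll": 0.124, "grip": 100}
    - {"xyz": [0, 0, 0], "roll": 0.124, "grip": 100}

```text
time_s: 8.1
position: [0.5532, 0.1679, 0.1272]
tcp_rot: [[-0.317, 0.948, 0.0], [0.948, 0.317, 0.0], [-0.0, 0.0, -1.0]]
force: [-0.3, 0.1, 0.2]
opening: 1.005
grasp_force: 0.0
```

Request:
move_arm:
  increments:
    - {"xyz": [0, 0, 0], "roll": 0.124, "grip": 100}
    - {"xyz": [0, 0, 0], "roll": 0.124, "grip": 100}
    - {"xyz": [0, 0, 0], "roll": 0.124, "grip": 100}
    - {"xyz": [0, 0, 0], "roll": 0.124, "grip": 100}
    - {"xyz": [0, 0, 0], "roll": 0.01, "grip": 100}

```text
time_s: 8.52
position: [0.5533, 0.1679, 0.1272]
tcp_rot: [[0.179, 0.984, 0.0], [0.984, -0.179, 0.0], [0.0, 0.0, -1.0]]
force: [-0.5, -0.5, 0.9]
opening: 0.998
grasp_force: 0.0
```

Run:
```python
from h import *
plan(.4900,.3360,.127,-17.4)
```

```text
t 8.5167 pos [0.5533 0.1679 0.1272] yaw -10.29 F [-0.5 -0.5  0.9] open 0.998 g 0.0 J [ 6. 34. 94.  0. 52. 16.] -> d [ 1.541e+02 -9.230e+01  1.000e-01] roll 0.124
```

Request:
move_arm:
  increments:
    - {"xyz": [0, 0, 0], "roll": 0.124, "grip": 100}
    - {"xyz": [15, -12, 0], "roll": 0, "grip": 100}
    - {"xyz": [30, -23, 0], "roll": 0, "grip": 100}
    - {"xyz": [32, -25, 0], "roll": 0, "grip": 100}
    - {"xyz": [32, -25, 0], "roll": 0, "grip": 100}

```text
time_s: 8.93
position: [0.5041, 0.298, 0.127]
tcp_rot: [[0.295, 0.955, 0.0], [0.955, -0.295, 0.0], [0.0, 0.0, -1.0]]
force: [0.8, 0.6, -0.4]
opening: 1.001
grasp_force: 0.0
```

Request:
move_arm:
  increments:
    - {"xyz": [22, -17, 0], "roll": 0, "grip": 100}
    - {"xyz": [10.5, -8.7, 0], "roll": 0, "grip": 100}
    - {"xyz": [0, 0, 0], "roll": 0, "grip": 100}
    - {"xyz": [0, 0, 0], "roll": 0, "grip": 100}
    - {"xyz": [0, 0, 0], "roll": 0, "grip": 100}

```text
time_s: 9.35
position: [0.4901, 0.3346, 0.1266]
tcp_rot: [[0.296, 0.955, 0.0], [0.955, -0.296, -0.001], [-0.001, 0.0, -1.0]]
force: [0.8, -0.1, -0.5]
opening: 1.005
grasp_force: 0.0
```

Run:
```python
from h import *
plan(.4900,.3360,.040,-17.4)
```

```text
t 9.35 pos [0.4901 0.3346 0.1266] yaw -17.24 F [ 0.8 -0.1 -0.5] open 1.005 g 0.0 J [24. 35. 92. -0. 54. 41.] -> d [ 1.3 -0.6 86.6] roll 0.003
```

Request:
move_arm:
  increments:
    - {"xyz": [0.7, 0, 15], "roll": 0, "grip": 100}
    - {"xyz": [0, 0, 22], "roll": 0, "grip": 100}
    - {"xyz": [0, 0, 22], "roll": 0, "grip": 100}
    - {"xyz": [0, 0, 17], "roll": 0, "grip": 100}
    - {"xyz": [0, 0, 10], "roll": 0, "grip": 100}

```text
time_s: 9.77
position: [0.4897, 0.3341, 0.0386]
tcp_rot: [[0.299, 0.954, -0.003], [0.954, -0.299, -0.002], [-0.002, -0.002, -1.0]]
force: [0.2, -0.3, -0.2]
opening: 1.003
grasp_force: 0.0
```

Request:
move_arm:
  increments:
    - {"xyz": [0, 0, 0], "roll": 0, "grip": 50}
    - {"xyz": [0, 0, 0], "roll": 0, "grip": 50}
    - {"xyz": [0, 0, 0], "roll": 0, "grip": 0}
    - {"xyz": [0, 0, 0], "roll": 0, "grip": 0}
    - {"xyz": [0, 0, 0], "roll": 0, "grip": 0}

```text
time_s: 10.18
position: [0.4908, 0.3368, 0.0418]
tcp_rot: [[0.296, 0.955, 0.003], [0.955, -0.296, 0.001], [0.002, 0.002, -1.0]]
force: [1.1, -0.5, -0.3]
opening: 0.704
grasp_force: 0.3
```

Request:
move_arm:
  increments:
    - {"xyz": [0, 0, 0], "roll": 0, "grip": 0}
    - {"xyz": [0, 0, 0], "roll": 0, "grip": 0}
    - {"xyz": [0, 0, 0], "roll": 0, "grip": 0}
    - {"xyz": [0, 0, -4], "roll": 0, "grip": 0}
    - {"xyz": [0, 0, -8], "roll": 0, "grip": 0}

```text
time_s: 10.6
position: [0.4884, 0.3362, 0.0519]
tcp_rot: [[0.296, 0.955, -0.003], [0.955, -0.296, -0.001], [-0.002, -0.003, -1.0]]
force: [-0.8, 0.6, -0.8]
opening: 0.688
grasp_force: 30.0
```

Request:
move_arm:
  increments:
    - {"xyz": [0, 0, -15], "roll": 0, "grip": 0}
    - {"xyz": [0, 0, -25], "roll": 0, "grip": 0}
    - {"xyz": [0, 0, -25], "roll": 0, "grip": 0}
    - {"xyz": [0, 0, -18], "roll": 0, "grip": 0}
    - {"xyz": [0, 0, -9], "roll": 0, "grip": 0}

```text
time_s: 11.02
position: [0.4905, 0.3372, 0.1473]
tcp_rot: [[0.296, 0.955, 0.003], [0.955, -0.296, 0.002], [0.003, 0.003, -1.0]]
force: [-0.0, 0.2, -0.6]
opening: 0.685
grasp_force: 30.0
```

Request:
move_arm:
  increments:
    - {"xyz": [-15, 9, 0], "roll": 0, "grip": 0}
    - {"xyz": [-28, 16.5, 0], "roll": 0, "grip": 0}
    - {"xyz": [-28, 16.5, 0], "roll": 0, "grip": 0}
    - {"xyz": [-28, 16.5, 0], "roll": 0, "grip": 0}
    - {"xyz": [-28, 16.5, 0], "roll": 0, "grip": 0}

```text
time_s: 11.43
position: [0.5229, 0.1919, 0.1441]
tcp_rot: [[0.296, 0.955, -0.002], [0.955, -0.296, -0.0], [-0.001, -0.002, -1.0]]
force: [0.2, 0.3, -0.4]
opening: 0.682
grasp_force: 30.0
```

Request:
move_arm:
  increments:
    - {"xyz": [-28, 16.5, 0], "roll": 0, "grip": 0}
    - {"xyz": [-28, 16.5, 0], "roll": 0, "grip": 0}
    - {"xyz": [-25, 15, 0], "roll": 0, "grip": 0}
    - {"xyz": [-16, 9, 0], "roll": 0, "grip": 0}
    - {"xyz": [0, 0, 0], "roll": -0.09, "grip": 0}

```text
time_s: 11.85
position: [0.5502, 0.0798, 0.1442]
tcp_rot: [[0.212, 0.977, -0.0], [0.977, -0.212, -0.001], [-0.001, 0.0, -1.0]]
force: [0.3, -0.1, -1.3]
opening: 0.688
grasp_force: 30.0
```

Request:
move_arm:
  increments:
    - {"xyz": [0, 0, 0], "roll": -0.1, "grip": 0}
    - {"xyz": [0, 0, 0], "roll": -0.08, "grip": 0}
    - {"xyz": [0, 0, 0], "roll": 0, "grip": 0}
    - {"xyz": [0, 0, 0], "roll": 0, "grip": 0}
    - {"xyz": [0, 0, 0], "roll": 0, "grip": 0}

```text
time_s: 12.27
position: [0.549, 0.0837, 0.1443]
tcp_rot: [[0.032, 0.999, -0.001], [0.999, -0.032, 0.0], [0.0, -0.001, -1.0]]
force: [0.0, -1.0, -1.9]
opening: 0.684
grasp_force: 30.0
```

Run:
```python
from h import *
plan(.550,.083,.041,-1.6)
```

```text
t 12.2667 pos [0.549  0.0837 0.1443] yaw -1.86 F [ 0.  -1.  -1.9] open 0.684 g 30.0 J [-3. 31. 96.  0. 53. -1.] -> d [ -0.7   1.1 103.3] roll -0.005
```

Request:
move_arm:
  increments:
    - {"xyz": [0, 0, 18], "roll": 0, "grip": 0}
    - {"xyz": [0, 0, 28], "roll": 0, "grip": 0}
    - {"xyz": [0, 0, 28], "roll": 0, "grip": 0}
    - {"xyz": [0, 0, 15], "roll": 0, "grip": 0}
    - {"xyz": [0, 0, 7], "roll": 0, "grip": 0}

```text
time_s: 12.68
position: [0.5475, 0.0838, 0.0461]
tcp_rot: [[0.032, 0.999, -0.005], [0.999, -0.032, 0.0], [0.0, -0.005, -1.0]]
force: [-0.0, 0.7, -0.5]
opening: 0.69
grasp_force: 30.0
```

Request:
move_arm:
  increments:
    - {"xyz": [0, 0, 3], "roll": 0, "grip": 0}
    - {"xyz": [0, 0, 2], "roll": 0, "grip": 0}
    - {"xyz": [0, 0, 1], "roll": 0, "grip": 0}
    - {"xyz": [0, 0, 0.5], "roll": 0, "grip": 0}
    - {"xyz": [0, 0, 0], "roll": 0, "grip": 0}

```text
time_s: 13.1
position: [0.5501, 0.0835, 0.0429]
tcp_rot: [[0.031, 1.0, 0.002], [1.0, -0.031, -0.0], [-0.0, 0.002, -1.0]]
force: [-0.3, -0.6, -0.9]
opening: 0.687
grasp_force: 30.0
```

Request:
move_arm:
  increments:
    - {"xyz": [0, 0, 0.5], "roll": 0, "grip": 0}
    - {"xyz": [0, 0, 0.5], "roll": 0, "grip": 0}
    - {"xyz": [0, 0, 0], "roll": 0, "grip": 0}
    - {"xyz": [0, 0, 0], "roll": 0, "grip": 0}
    - {"xyz": [0, 0, 0], "roll": 0, "grip": 0}

```text
time_s: 13.52
position: [0.5498, 0.0834, 0.0418]
tcp_rot: [[0.031, 1.0, 0.001], [1.0, -0.031, -0.0], [-0.0, 0.001, -1.0]]
force: [-1.7, -0.8, 6.5]
opening: 0.683
grasp_force: 30.0
```

Request:
move_arm:
  increments:
    - {"xyz": [0, 0, 0], "roll": 0, "grip": 100}
    - {"xyz": [0, 0, 0], "roll": 0, "grip": 100}
    - {"xyz": [0, 0, 0], "roll": 0, "grip": 100}
    - {"xyz": [0, 0, 0], "roll": 0, "grip": 100}
    - {"xyz": [0, 0, 0], "roll": 0, "grip": 100}

```text
time_s: 13.93
position: [0.5492, 0.0835, 0.0408]
tcp_rot: [[0.031, 1.0, -0.0], [1.0, -0.031, 0.0], [0.0, -0.0, -1.0]]
force: [0.7, 0.2, 0.7]
opening: 0.957
grasp_force: 0.0
```

Request:
move_arm:
  increments:
    - {"xyz": [0, 0, -10], "roll": 0, "grip": 100}
    - {"xyz": [0, 0, -20], "roll": 0, "grip": 100}
    - {"xyz": [0, 0, -20], "roll": 0, "grip": 100}
    - {"xyz": [0, 0, -8], "roll": 0, "grip": 100}
    - {"xyz": [0, 0, 0], "roll": 0.07, "grip": 100}

```text
time_s: 14.35
position: [0.5511, 0.0835, 0.1017]
tcp_rot: [[0.102, 0.995, 0.005], [0.995, -0.102, -0.0], [0.0, 0.005, -1.0]]
force: [0.7, -0.5, -0.2]
opening: 0.999
grasp_force: 0.0
```

Request:
move_arm:
  increments:
    - {"xyz": [0, 0, 0], "roll": 0.12, "grip": 100}
    - {"xyz": [0, 0, 0], "roll": 0.12, "grip": 100}
    - {"xyz": [0, 0, 0], "roll": 0.12, "grip": 100}
    - {"xyz": [0, 0, 0], "roll": 0.12, "grip": 100}
    - {"xyz": [0, 0, 0], "roll": 0.12, "grip": 100}

```text
time_s: 14.77
position: [0.5493, 0.0835, 0.0992]
tcp_rot: [[0.65, 0.76, 0.0], [0.76, -0.65, 0.0], [0.0, 0.0, -1.0]]
force: [-0.8, -0.5, -0.7]
opening: 1.002
grasp_force: 0.0
```

Request:
move_arm:
  increments:
    - {"xyz": [0, 0, 0], "roll": 0.12, "grip": 100}
    - {"xyz": [0, 0, 0], "roll": 0.12, "grip": 100}
    - {"xyz": [0, 0, 0], "roll": 0.12, "grip": 100}
    - {"xyz": [0, 0, 0], "roll": 0.12, "grip": 100}
    - {"xyz": [0, 0, 0], "roll": 0.12, "grip": 100}

```text
time_s: 15.18
position: [0.5493, 0.0835, 0.0992]
tcp_rot: [[0.965, 0.261, -0.0], [0.261, -0.965, 0.0], [-0.0, -0.0, -1.0]]
force: [0.1, -0.8, -0.4]
opening: 0.996
grasp_force: 0.0
```

Request:
move_arm:
  increments:
    - {"xyz": [0, 0, 0], "roll": 0.12, "grip": 100}
    - {"xyz": [0, 0, 0], "roll": 0.12, "grip": 100}
    - {"xyz": [0, 0, 0], "roll": 0.06, "grip": 70}
    - {"xyz": [0, 0, 0], "roll": 0, "grip": 70}
    - {"xyz": [0, 0, 0], "roll": 0, "grip": 70}

```text
time_s: 15.6
position: [0.5493, 0.0835, 0.0991]
tcp_rot: [[1.0, -0.028, -0.0], [-0.028, -1.0, -0.0], [-0.0, 0.0, -1.0]]
force: [0.1, -0.5, 0.3]
opening: 0.853
grasp_force: 0.0
```

Run:
```python
from h import *
plan(.5498,.0834,.047,-91.8)
p,d=bot.capture("side");cv2.imwrite("pics/side1.png",cv2.resize(p[130:350,180:460],None,fx=2.7,fy=2.7)[:,:,::-1])
```

```text
t 15.6 pos [0.5493 0.0835 0.0991] yaw -91.63 F [ 0.1 -0.5  0.3] open 0.853 g 0.0 J [-3. 35. 98. -0. 47. 89.] -> d [ 0.5  0.1 52.1] roll 0.003
```

View pics/side1.png

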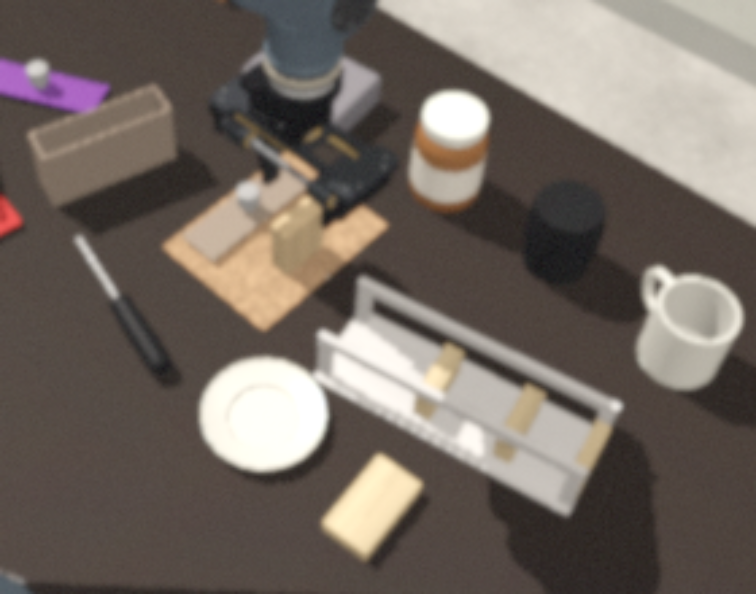

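The lid lies flat on the mat at (245,220) and the block stands at (297,238), upright and under the gripper. I'll regrip it across the broad faces.

Request:
move_arm:
  increments:
    - {"xyz": [0.5, 0, 10], "roll": 0, "grip": 70}
    - {"xyz": [0, 0, 15], "roll": 0, "grip": 70}
    - {"xyz": [0, 0, 14], "roll": 0, "grip": 70}
    - {"xyz": [0, 0, 9], "roll": 0, "grip": 60}
    - {"xyz": [0, 0, 4], "roll": 0, "grip": 60}

```text
time_s: 16.07
position: [0.5487, 0.0835, 0.0452]
tcp_rot: [[1.0, -0.03, -0.003], [-0.03, -1.0, 0.0], [-0.003, -0.0, -1.0]]
force: [0.0, 0.4, 0.3]
opening: 0.637
grasp_force: 0.0
```

Request:
move_arm:
  increments:
    - {"xyz": [0, 0, 0], "roll": 0, "grip": 0}
    - {"xyz": [0, 0, 0], "roll": 0, "grip": 0}
    - {"xyz": [0, 0, 0], "roll": 0, "grip": 0}
    - {"xyz": [0, 0, 0], "roll": 0, "grip": 0}
    - {"xyz": [0, 0, 0], "roll": 0, "grip": 0}

```text
time_s: 16.48
position: [0.5504, 0.0835, 0.0477]
tcp_rot: [[1.0, -0.03, 0.001], [-0.03, -1.0, -0.0], [0.001, -0.0, -1.0]]
force: [0.4, 0.7, -0.0]
opening: 0.308
grasp_force: 0.2
```

Request:
move_arm:
  increments:
    - {"xyz": [0, 0, 0], "roll": 0, "grip": 0}
    - {"xyz": [0, 0, 0], "roll": 0, "grip": 0}
    - {"xyz": [0, 0, 0], "roll": 0, "grip": 0}
    - {"xyz": [0, 0, 0], "roll": 0, "grip": 0}
    - {"xyz": [0, 0, 0], "roll": 0, "grip": 0}

```text
time_s: 16.9
position: [0.5503, 0.0835, 0.0476]
tcp_rot: [[1.0, -0.03, 0.001], [-0.03, -1.0, -0.0], [0.001, 0.0, -1.0]]
force: [0.2, 0.6, 5.2]
opening: 0.274
grasp_force: 29.8
```

Run:
```python
from h import *
plan(.550,.083,.047,-91.8)
```

```text
t 16.9 pos [0.5503 0.0835 0.0476] yaw -91.73 F [0.2 0.6 5.2] open 0.274 g 29.8 J [ -3.  40. 100.   0.  40.  89.] -> d [-0.3  0.5  0.6] roll 0.001
```

Request:
move_arm:
  increments:
    - {"xyz": [0, 0, -8], "roll": 0, "grip": 0}
    - {"xyz": [0, 0, -22], "roll": 0, "grip": 0}
    - {"xyz": [0, 0, -30], "roll": 0, "grip": 0}
    - {"xyz": [0, 0, -20], "roll": 0, "grip": 0}
    - {"xyz": [0, 0, -8], "roll": 0, "grip": 0}

```text
time_s: 17.32
position: [0.5514, 0.0834, 0.1378]
tcp_rot: [[1.0, -0.03, 0.005], [-0.03, -1.0, -0.0], [0.005, 0.0, -1.0]]
force: [0.1, -0.8, -1.1]
opening: 0.273
grasp_force: 29.8
```

Request:
move_arm:
  increments:
    - {"xyz": [0, 15, 0], "roll": 0, "grip": 0}
    - {"xyz": [0, 30, 0], "roll": 0, "grip": 0}
    - {"xyz": [-1, 38, 0], "roll": 0, "grip": 0}
    - {"xyz": [-1, 38, 0], "roll": 0, "grip": 0}
    - {"xyz": [0, 38, 0], "roll": 0, "grip": 0}

```text
time_s: 17.73
position: [0.5418, -0.0763, 0.1343]
tcp_rot: [[1.0, -0.029, -0.002], [-0.029, -1.0, 0.001], [-0.002, -0.001, -1.0]]
force: [0.8, -0.0, -1.1]
opening: 0.27
grasp_force: 29.8
```

Request:
move_arm:
  increments:
    - {"xyz": [-1, 38, 0], "roll": 0, "grip": 0}
    - {"xyz": [-1, 38, 0], "roll": 0, "grip": 0}
    - {"xyz": [0, 38, 0], "roll": 0, "grip": 0}
    - {"xyz": [0, 38, 0], "roll": 0, "grip": 0}
    - {"xyz": [0, 27, 0], "roll": 0, "grip": 0}

```text
time_s: 18.15
position: [0.5349, -0.2575, 0.1342]
tcp_rot: [[0.999, -0.032, -0.001], [-0.032, -0.999, -0.0], [-0.001, 0.0, -1.0]]
force: [0.0, -0.1, -0.7]
opening: 0.273
grasp_force: 29.8
```

Request:
move_arm:
  increments:
    - {"xyz": [0, 15.5, 0], "roll": 0, "grip": 0}
    - {"xyz": [0, 0, 0], "roll": -0.11, "grip": 0}
    - {"xyz": [0, 0, 0], "roll": -0.105, "grip": 0}
    - {"xyz": [0, 0, 0], "roll": 0, "grip": 0}
    - {"xyz": [0, 0, 0], "roll": 0, "grip": 0}

```text
time_s: 18.57
position: [0.5347, -0.2687, 0.1344]
tcp_rot: [[0.983, 0.182, -0.002], [0.182, -0.983, 0.001], [-0.001, -0.002, -1.0]]
force: [0.0, -0.1, -0.6]
opening: 0.27
grasp_force: 29.8
```

Run:
```python
from h import *
plan(.5353,-.2696,.0506,-79.4)
```

```text
t 18.5667 pos [ 0.5347 -0.2687  0.1344] yaw -79.54 F [ 0.  -0.1 -0.6] open 0.27 g 29.8 J [-37.  35.  91.   0.  55.  42.] -> d [ 0.5  1.2 83.8] roll -0.002
```

Request:
move_arm:
  increments:
    - {"xyz": [0.5, 0.7, 10], "roll": 0, "grip": 0}
    - {"xyz": [0, 0, 18], "roll": 0, "grip": 0}
    - {"xyz": [0, 0, 18], "roll": 0, "grip": 0}
    - {"xyz": [0, 0, 12], "roll": 0, "grip": 0}
    - {"xyz": [0, 0, 7], "roll": 0, "grip": 0}

```text
time_s: 18.98
position: [0.5348, -0.269, 0.0678]
tcp_rot: [[0.983, 0.183, -0.003], [0.183, -0.983, 0.002], [-0.002, -0.003, -1.0]]
force: [0.1, 0.0, -1.2]
opening: 0.274
grasp_force: 29.8
```

Request:
move_arm:
  increments:
    - {"xyz": [0, 0, 6], "roll": 0, "grip": 0}
    - {"xyz": [0, 0, 4], "roll": 0, "grip": 0}
    - {"xyz": [0, 0, 3], "roll": 0, "grip": 0}
    - {"xyz": [0, 0, 2], "roll": 0, "grip": 0}
    - {"xyz": [0, 0, 0], "roll": 0, "grip": 0}

```text
time_s: 19.4
position: [0.536, -0.2704, 0.0552]
tcp_rot: [[0.983, 0.184, 0.0], [0.184, -0.983, -0.0], [0.0, 0.0, -1.0]]
force: [-1.1, -0.0, -0.3]
opening: 0.274
grasp_force: 29.8
```

Request:
move_arm:
  increments:
    - {"xyz": [0, 0, 1], "roll": 0, "grip": 0}
    - {"xyz": [0, 0, 1], "roll": 0, "grip": 0}
    - {"xyz": [0, 0, 0.5], "roll": 0, "grip": 0}
    - {"xyz": [0, 0, 0], "roll": 0, "grip": 0}
    - {"xyz": [0, 0, 0], "roll": 0, "grip": 0}

```text
time_s: 19.82
position: [0.5359, -0.2704, 0.0527]
tcp_rot: [[0.983, 0.184, 0.0], [0.184, -0.983, -0.0], [0.0, 0.0, -1.0]]
force: [0.4, 0.2, -0.6]
opening: 0.273
grasp_force: 29.8
```

Request:
move_arm:
  increments:
    - {"xyz": [0, 0, 1], "roll": 0, "grip": 0}
    - {"xyz": [0, 0, 0.5], "roll": 0, "grip": 0}
    - {"xyz": [0, 0, 0.5], "roll": 0, "grip": 0}
    - {"xyz": [0, 0, 0], "roll": 0, "grip": 0}
    - {"xyz": [0, 0, 0], "roll": 0, "grip": 0}

```text
time_s: 20.23
position: [0.5358, -0.2703, 0.0507]
tcp_rot: [[0.983, 0.184, 0.0], [0.184, -0.983, -0.0], [-0.0, 0.0, -1.0]]
force: [-0.0, 0.2, 1.4]
opening: 0.271
grasp_force: 29.8
```

Request:
move_arm:
  increments:
    - {"xyz": [0, 0.5, 0], "roll": 0, "grip": 0}
    - {"xyz": [0, 0.5, 0], "roll": 0, "grip": 0}
    - {"xyz": [0, 0.5, 0], "roll": 0, "grip": 0}
    - {"xyz": [0, 0, 0], "roll": 0, "grip": 0}
    - {"xyz": [0, 0, 0], "roll": 0, "grip": 0}

```text
time_s: 20.65
position: [0.5361, -0.2717, 0.0507]
tcp_rot: [[0.983, 0.184, -0.0], [0.184, -0.983, 0.0], [0.0, -0.0, -1.0]]
force: [-0.0, 1.2, 2.9]
opening: 0.272
grasp_force: 29.9
```

Request:
move_arm:
  increments:
    - {"xyz": [0, 0.4, 0], "roll": 0, "grip": 0}
    - {"xyz": [0, 0.4, 0], "roll": 0, "grip": 0}
    - {"xyz": [0, 0, 0], "roll": 0, "grip": 0}
    - {"xyz": [0, 0, 0], "roll": 0, "grip": 0}
    - {"xyz": [0, 0, 0], "roll": 0, "grip": 0}

```text
time_s: 21.07
position: [0.5361, -0.2718, 0.0507]
tcp_rot: [[0.983, 0.184, -0.0], [0.184, -0.983, 0.001], [-0.0, -0.001, -1.0]]
force: [-0.7, 4.2, 5.5]
opening: 0.273
grasp_force: 29.9
```

Request:
move_arm:
  increments:
    - {"xyz": [0, -0.6, 0], "roll": 0, "grip": 60}
    - {"xyz": [0, 0, 0], "roll": 0, "grip": 60}
    - {"xyz": [0, 0, 0], "roll": 0, "grip": 60}
    - {"xyz": [0, 0, 0], "roll": 0, "grip": 60}
    - {"xyz": [0, 0, 0], "roll": 0, "grip": 60}

```text
time_s: 21.48
position: [0.5362, -0.2726, 0.0504]
tcp_rot: [[0.983, 0.184, 0.0], [0.184, -0.983, -0.001], [0.0, 0.001, -1.0]]
force: [-0.3, 0.3, 0.2]
opening: 0.55
grasp_force: 0.0
```

Request:
move_arm:
  increments:
    - {"xyz": [0, 0, -5], "roll": 0, "grip": 60}
    - {"xyz": [0, 0, -12], "roll": 0, "grip": 60}
    - {"xyz": [0, 0, -18], "roll": 0, "grip": 60}
    - {"xyz": [0, 0, -15], "roll": 0, "grip": 60}
    - {"xyz": [0, 0, -5], "roll": 0, "grip": 60}

```text
time_s: 21.9
position: [0.5377, -0.2732, 0.1088]
tcp_rot: [[0.983, 0.184, 0.004], [0.184, -0.983, -0.003], [0.004, 0.004, -1.0]]
force: [0.0, 0.2, 0.2]
opening: 0.599
grasp_force: 0.0
```

Request:
move_arm:
  increments:
    - {"xyz": [0, -10, 0], "roll": 0, "grip": 0}
    - {"xyz": [0, -25, 0], "roll": 0, "grip": 0}
    - {"xyz": [0, -25, 0], "roll": 0, "grip": 0}
    - {"xyz": [0, -15, 0], "roll": 0, "grip": 0}
    - {"xyz": [0, -8, 0], "roll": 0, "grip": 0}

```text
time_s: 22.32
position: [0.5192, -0.1874, 0.105]
tcp_rot: [[0.983, 0.186, -0.003], [0.186, -0.983, 0.002], [-0.002, -0.002, -1.0]]
force: [0.1, 0.0, 0.3]
opening: 0.308
grasp_force: 0.0
```

Request:
move_arm:
  increments:
    - {"xyz": [0, 0, 0], "roll": 0, "grip": 0}
    - {"xyz": [0, 0, 0], "roll": 0, "grip": 0}
    - {"xyz": [0, 0, 0], "roll": 0, "grip": 0}
    - {"xyz": [0, 0, 0], "roll": 0, "grip": 0}
    - {"xyz": [0, 0, 0], "roll": 0, "grip": 0}

```text
time_s: 22.73
position: [0.5213, -0.1915, 0.1055]
tcp_rot: [[0.983, 0.183, 0.001], [0.183, -0.983, -0.001], [0.001, 0.001, -1.0]]
force: [0.6, 0.4, -0.0]
opening: 0.018
grasp_force: 0.0
```

```bash
cat >> h.py <<'E'
C=np.array([.515,-.161]);A=np.radians(10.6);RX=np.array([np.cos(A),np.sin(A)]);RY=np.array([-np.sin(A),np.cos(A)])
def rk(ry,rx=0): return C+ry*RY+rx*RX          # rack mm->world in m
def inrack(q): q=np.array(q)[...,:2]-C; return np.round([q@RX*1000,q@RY*1000],1)
def rackview(cam="top"):
    p,d=bot.capture(cam);W=cloud(cam,d);q=p.astype(int);r=np.stack([(W[...,:2]-C)@RX,(W[...,:2]-C)@RY],-1)
    b=(abs(r[...,0])<.034)&(abs(r[...,1])<.145)&(d>0)&(q[...,0]-q[...,2]>45)
    for nm,z0,z1 in(("div",.036,.054),("block",.064,.085)):
        m=b&(W[...,2]>z0)&(W[...,2]<z1)
        n,l,st,c=cv2.connectedComponentsWithStats(m.astype(np.uint8))
        for i in range(1,n):
            if st[i,4]>15:
                y=r[l==i][:,1]*1000;x=r[l==i][:,0]*1000;print(nm,st[i,4],"x",x.mean().round(1),"y",y.mean().round(1),"range",np.percentile(y,[4,96]).round(1))
    return p
E
python3 - <<'E'
from h import *
x,y=rk(-.030);plan(x,y,.020,-79.4);print(inrack(bot.read_state()["position"]))
rackview()
E
```

```text
t 22.7333 pos [ 0.5213 -0.1915  0.1055] yaw -79.47 F [ 0.6  0.4 -0. ] open 0.018 g 0.0 J [-32.  34.  98.  -0.  47.  48.] -> d [-0.6 -1.2 85.5] roll -0.001
[  0.6 -31.2]
div 40 x -1.0 y 34.5 range [32.2 36. ]
```

Request:
move_arm:
  increments:
    - {"xyz": [-0.5, -1, 15], "roll": 0, "grip": 0}
    - {"xyz": [0, 0, 25], "roll": 0, "grip": 0}
    - {"xyz": [0, 0, 22], "roll": 0, "grip": 0}
    - {"xyz": [0, 0, 15], "roll": 0, "grip": 0}
    - {"xyz": [0, 0, 8], "roll": 0, "grip": 0}

```text
time_s: 23.2
position: [0.5193, -0.1895, 0.0186]
tcp_rot: [[0.983, 0.183, -0.003], [0.183, -0.983, 0.001], [-0.002, -0.002, -1.0]]
force: [-0.8, -1.1, -0.2]
opening: 0.009
grasp_force: 0.0
```

Request:
move_arm:
  increments:
    - {"xyz": [0, 0, 0], "roll": 0, "grip": 0}
    - {"xyz": [0, 0, 0], "roll": 0, "grip": 0}
    - {"xyz": [0, 2, 0], "roll": 0, "grip": 0}
    - {"xyz": [0, 2, 0], "roll": 0, "grip": 0}
    - {"xyz": [0, 2, 0], "roll": 0, "grip": 0}

```text
time_s: 23.62
position: [0.5221, -0.1961, 0.0216]
tcp_rot: [[0.983, 0.184, 0.002], [0.184, -0.983, -0.001], [0.002, 0.002, -1.0]]
force: [-0.3, 0.1, -0.1]
opening: 0.005
grasp_force: 0.0
```

Request:
move_arm:
  increments:
    - {"xyz": [0, 2, 0], "roll": 0, "grip": 0}
    - {"xyz": [0, 2, 0], "roll": 0, "grip": 0}
    - {"xyz": [0, 2, 0], "roll": 0, "grip": 0}
    - {"xyz": [0, 2, 0], "roll": 0, "grip": 0}
    - {"xyz": [0, 2, 0], "roll": 0, "grip": 0}

```text
time_s: 24.03
position: [0.5227, -0.2032, 0.0208]
tcp_rot: [[0.983, 0.182, -0.001], [0.182, -0.983, 0.004], [-0.0, -0.004, -1.0]]
force: [1.6, 9.3, 4.7]
opening: 0.004
grasp_force: 4.5
```

Run:
```python
from h import *
x,y=rk(-.066);plan(x,y,.020,-79.4);print(inrack(bot.read_state()["position"]))
```

```text
t 24.0333 pos [ 0.5227 -0.2032  0.0208] yaw -79.51 F [1.6 9.3 4.7] open 0.004 g 4.5 J [-33.  43.  99.   0.  38.  47.] -> d [ 0.2 23.1  0.7] roll -0.002
[ -0.2 -42.9]
```

Request:
move_arm:
  increments:
    - {"xyz": [0, 2, 0], "roll": 0, "grip": 0}
    - {"xyz": [0, 2, 0], "roll": 0, "grip": 0}
    - {"xyz": [0, 2, 0], "roll": 0, "grip": 0}
    - {"xyz": [0, 2, 0], "roll": 0, "grip": 0}
    - {"xyz": [0, 2, 0], "roll": 0, "grip": 0}

```text
time_s: 24.45
position: [0.5244, -0.2122, 0.0207]
tcp_rot: [[0.983, 0.183, -0.002], [0.183, -0.983, 0.005], [-0.001, -0.005, -1.0]]
force: [1.4, 8.3, 4.9]
opening: 0.003
grasp_force: 4.5
```

Request:
move_arm:
  increments:
    - {"xyz": [0, 2, 0], "roll": 0, "grip": 0}
    - {"xyz": [0, 2, 0], "roll": 0, "grip": 0}
    - {"xyz": [0, 2, 0], "roll": 0, "grip": 0}
    - {"xyz": [0, 2, 0], "roll": 0, "grip": 0}
    - {"xyz": [0, 2, 0], "roll": 0, "grip": 0}

```text
time_s: 24.87
position: [0.5261, -0.2219, 0.0207]
tcp_rot: [[0.983, 0.183, -0.002], [0.183, -0.983, 0.005], [-0.001, -0.005, -1.0]]
force: [1.1, 8.3, 4.8]
opening: 0.006
grasp_force: 4.5
```

Run:
```python
from h import *
x,y=rk(-.0725);plan(x,y,.020,-79.4);print(inrack(bot.read_state()["position"]));rackview("side")
```

```text
t 24.8667 pos [ 0.5261 -0.2219  0.0207] yaw -79.46 F [1.1 8.3 4.8] open 0.006 g 4.5 J [-34.  43.  98.   0.  39.  45.] -> d [ 0.3 10.6  0.7] roll -0.001
[ -0.3 -61.9]
div 25 x -4.8 y 21.4 range [15.4 30.9]
div 31 x -5.3 y -131.9 range [-138.8 -125.3]
block 29 x 23.9 y -111.7 range [-121.2 -102.2]
block 29 x -0.8 y -114.2 range [-122.8 -103.9]
block 47 x -23.1 y -113.5 range [-123.2 -103.1]
```

Moving steadily at about 8.3 N, with roughly 10 mm left. I'll slow down.

Request:
move_arm:
  increments:
    - {"xyz": [0, 1.5, 0], "roll": 0, "grip": 0}
    - {"xyz": [0, 1.5, 0], "roll": 0, "grip": 0}
    - {"xyz": [0, 1.5, 0], "roll": 0, "grip": 0}
    - {"xyz": [0, 1.5, 0], "roll": 0, "grip": 0}
    - {"xyz": [0, 1, 0], "roll": 0, "grip": 0}

```text
time_s: 25.33
position: [0.5274, -0.2288, 0.0207]
tcp_rot: [[0.983, 0.183, -0.002], [0.183, -0.983, 0.005], [-0.001, -0.005, -1.0]]
force: [1.8, 8.8, 5.0]
opening: 0.003
grasp_force: 4.5
```

Request:
move_arm:
  increments:
    - {"xyz": [0, 0.5, 0], "roll": 0, "grip": 0}
    - {"xyz": [0, 0.5, 0], "roll": 0, "grip": 0}
    - {"xyz": [0, 0.5, 0], "roll": 0, "grip": 0}
    - {"xyz": [0, 0.5, 0], "roll": 0, "grip": 0}
    - {"xyz": [0, 0, 0], "roll": 0, "grip": 0}

```text
time_s: 25.75
position: [0.5277, -0.2305, 0.0207]
tcp_rot: [[0.983, 0.183, -0.002], [0.183, -0.983, 0.005], [-0.001, -0.006, -1.0]]
force: [1.2, 8.4, 4.6]
opening: 0.0
grasp_force: 4.7
```

Request:
move_arm:
  increments:
    - {"xyz": [0, 0.5, 0], "roll": 0, "grip": 0}
    - {"xyz": [0, 0.5, 0], "roll": 0, "grip": 0}
    - {"xyz": [0, 0.5, 0], "roll": 0, "grip": 0}
    - {"xyz": [0, 0, 0], "roll": 0, "grip": 0}
    - {"xyz": [0, 0, 0], "roll": 0, "grip": 0}

```text
time_s: 26.17
position: [0.5277, -0.2305, 0.0207]
tcp_rot: [[0.983, 0.182, -0.003], [0.182, -0.983, 0.007], [-0.002, -0.008, -1.0]]
force: [2.5, 11.8, 6.5]
opening: 0.008
grasp_force: 6.4
```

Request:
move_arm:
  increments:
    - {"xyz": [0, 0.5, 0], "roll": 0, "grip": 0}
    - {"xyz": [0, 0.5, 0], "roll": 0, "grip": 0}
    - {"xyz": [0, 0.5, 0], "roll": 0, "grip": 0}
    - {"xyz": [0, 0, 0], "roll": 0, "grip": 0}
    - {"xyz": [0, 0, 0], "roll": 0, "grip": 0}

```text
time_s: 26.58
position: [0.5277, -0.2306, 0.0207]
tcp_rot: [[0.983, 0.182, -0.004], [0.182, -0.983, 0.009], [-0.002, -0.01, -1.0]]
force: [2.3, 16.0, 8.0]
opening: 0.009
grasp_force: 8.2
```

Request:
move_arm:
  increments:
    - {"xyz": [0, -3, 0], "roll": 0, "grip": 0}
    - {"xyz": [0, -5, 0], "roll": 0, "grip": 0}
    - {"xyz": [0, -6, 0], "roll": 0, "grip": 0}
    - {"xyz": [0, -4, 0], "roll": 0, "grip": 0}
    - {"xyz": [0, 0, 0], "roll": 0, "grip": 0}

```text
time_s: 27.0
position: [0.5251, -0.2183, 0.0204]
tcp_rot: [[0.983, 0.184, -0.001], [0.184, -0.983, 0.001], [-0.001, -0.001, -1.0]]
force: [-0.4, 0.2, -0.7]
opening: 0.004
grasp_force: 0.0
```

Request:
move_arm:
  increments:
    - {"xyz": [0, 0, -10], "roll": 0, "grip": 0}
    - {"xyz": [0, 0, -25], "roll": 0, "grip": 0}
    - {"xyz": [0, 0, -25], "roll": 0, "grip": 0}
    - {"xyz": [0, 0, -17], "roll": 0, "grip": 0}
    - {"xyz": [0, 0, -8], "roll": 0, "grip": 0}

```text
time_s: 27.42
position: [0.5273, -0.2205, 0.1087]
tcp_rot: [[0.983, 0.183, 0.005], [0.183, -0.983, -0.003], [0.004, 0.004, -1.0]]
force: [-0.3, 0.1, 0.5]
opening: 0.006
grasp_force: 0.0
```

Request:
move_arm:
  increments:
    - {"xyz": [0, 10, 0], "roll": 0, "grip": 60}
    - {"xyz": [0, 20, 0], "roll": 0, "grip": 60}
    - {"xyz": [0, 15, 0], "roll": 0, "grip": 60}
    - {"xyz": [0, 7, 0], "roll": 0, "grip": 60}
    - {"xyz": [0, 0, 0], "roll": 0, "grip": 60}

```text
time_s: 27.83
position: [0.5355, -0.2726, 0.1047]
tcp_rot: [[0.983, 0.181, 0.0], [0.181, -0.983, -0.0], [0.0, 0.0, -1.0]]
force: [-0.6, -0.0, -0.3]
opening: 0.302
grasp_force: 0.0
```

Request:
move_arm:
  increments:
    - {"xyz": [0, 0, 0], "roll": 0, "grip": 60}
    - {"xyz": [0, 0, 0], "roll": 0, "grip": 60}
    - {"xyz": [0, 0, 0], "roll": 0, "grip": 60}
    - {"xyz": [0, 0, 0], "roll": 0, "grip": 60}
    - {"xyz": [0, 0, 0], "roll": 0, "grip": 60}

```text
time_s: 28.25
position: [0.5352, -0.2695, 0.1055]
tcp_rot: [[0.983, 0.184, -0.0], [0.184, -0.983, 0.0], [-0.0, -0.0, -1.0]]
force: [0.1, -0.2, 0.1]
opening: 0.585
grasp_force: 0.0
```

Run:
```python
from h import *
x,y=rk(-.1131);plan(x,y,.0507,-79.4);print(inrack(bot.read_state()["position"]));
for c in("side","top"):print(c);rackview(c)
```

```text
t 28.25 pos [ 0.5352 -0.2695  0.1055] yaw -79.37 F [ 0.1 -0.2  0.1] open 0.585 g 0.0 J [-37.  37.  92.   0.  52.  42.] -> d [ 0.1  2.8 54.8] roll 0.0
[-1.000e-01 -1.103e+02]
side
div 113 x 11.1 y 24.1 range [15.3 33.4]
div 108 x 10.7 y -90.4 range [-98.4 -82.4]
div 101 x 10.2 y -132.3 range [-139.9 -125.1]
block 211 x -0.8 y -113.2 range [-124.  -101.9]
top
div 160 x 0.5 y 26.3 range [16.7 35.5]
```

Request:
move_arm:
  increments:
    - {"xyz": [0, 2.8, 5], "roll": 0, "grip": 60}
    - {"xyz": [0, 0, 15], "roll": 0, "grip": 60}
    - {"xyz": [0, 0, 15], "roll": 0, "grip": 60}
    - {"xyz": [0, 0, 12], "roll": 0, "grip": 60}
    - {"xyz": [0, 0, 5], "roll": 0, "grip": 60}

```text
time_s: 28.77
position: [0.5348, -0.2722, 0.0516]
tcp_rot: [[0.983, 0.184, -0.003], [0.184, -0.983, 0.002], [-0.002, -0.002, -1.0]]
force: [0.3, -0.0, 0.1]
opening: 0.6
grasp_force: 0.0
```

Request:
move_arm:
  increments:
    - {"xyz": [0, 0, 1.8], "roll": 0, "grip": 60}
    - {"xyz": [0, 0, 0.5], "roll": 0, "grip": 60}
    - {"xyz": [0, 0, 0], "roll": 0, "grip": 60}
    - {"xyz": [0, 0, 0], "roll": 0, "grip": 60}
    - {"xyz": [0, 0, 0], "roll": 0, "grip": 60}

```text
time_s: 29.18
position: [0.5363, -0.2732, 0.052]
tcp_rot: [[0.983, 0.184, 0.001], [0.184, -0.983, -0.001], [0.001, 0.001, -1.0]]
force: [-0.1, 1.1, 0.3]
opening: 0.601
grasp_force: 0.0
```

Run:
```python
from h import *
x,y=rk(-.1131);plan(x,y,.0507,-79.4);print(inrack(bot.read_state()["position"]))
```

```text
t 29.1833 pos [ 0.5363 -0.2732  0.052 ] yaw -79.41 F [-0.1  1.1  0.3] open 0.601 g 0.0 J [-38.  42.  93.  -0.  45.  42.] -> d [-0.3 -1.1  1.3] roll -0.0
[   0.3 -114.2]
```

Request:
move_arm:
  increments:
    - {"xyz": [0, -0.7, 0.5], "roll": 0, "grip": 40}
    - {"xyz": [0, 0, 0], "roll": 0, "grip": 40}
    - {"xyz": [0, 0, 0], "roll": 0, "grip": 40}
    - {"xyz": [0, 0, 0], "roll": 0, "grip": 20}
    - {"xyz": [0, 0, 0], "roll": 0, "grip": 20}

```text
time_s: 29.6
position: [0.5357, -0.2722, 0.0508]
tcp_rot: [[0.983, 0.184, 0.0], [0.184, -0.983, -0.0], [0.0, 0.0, -1.0]]
force: [-0.5, -0.0, 0.9]
opening: 0.334
grasp_force: 0.0
```

Request:
move_arm:
  increments:
    - {"xyz": [0, 0, 0], "roll": 0, "grip": 0}
    - {"xyz": [0, 0, 0], "roll": 0, "grip": 0}
    - {"xyz": [0, 0, 0], "roll": 0, "grip": 0}
    - {"xyz": [0, 0, 0], "roll": 0, "grip": 0}
    - {"xyz": [0, 0, 0], "roll": 0, "grip": 0}

```text
time_s: 30.02
position: [0.5355, -0.2716, 0.0508]
tcp_rot: [[0.983, 0.184, -0.0], [0.184, -0.983, 0.001], [-0.0, -0.001, -1.0]]
force: [1.3, 3.8, 1.4]
opening: 0.271
grasp_force: 30.0
```

Run:
```python
from h import *
plan();print(inrack(bot.read_state()["position"]))
rackview("side")
```

```text
t 30.0167 pos [ 0.5355 -0.2716  0.0508] yaw -79.43 F [1.3 3.8 1.4] open 0.271 g 30.0 J [-38.  42.  93.   0.  45.  42.] -> d [0. 0. 0.] roll 0
[  -0.2 -112.5]
div 110 x 11.0 y 24.1 range [15.6 33.2]
div 37 x -1.9 y -87.7 range [-96.4 -82.3]
div 32 x -3.1 y -134.5 range [-139.7 -126.4]
block 20 x 18.5 y -112.6 range [-122.2 -103.2]
block 120 x -13.7 y -112.9 range [-124.1 -101.4]
```

Request:
move_arm:
  increments:
    - {"xyz": [0, -0.6, 0], "roll": 0, "grip": 0}
    - {"xyz": [0, 0, -4], "roll": 0, "grip": 0}
    - {"xyz": [0, 0, -10], "roll": 0, "grip": 0}
    - {"xyz": [0, 0, -16], "roll": 0, "grip": 0}
    - {"xyz": [0, 0, -20], "roll": 0, "grip": 0}

```text
time_s: 30.48
position: [0.5349, -0.2719, 0.1007]
tcp_rot: [[0.983, 0.184, -0.002], [0.184, -0.983, 0.0], [-0.002, -0.001, -1.0]]
force: [-0.2, -1.4, -0.7]
opening: 0.266
grasp_force: 30.0
```

Request:
move_arm:
  increments:
    - {"xyz": [0, 0, -18], "roll": 0, "grip": 0}
    - {"xyz": [0, 0, -8], "roll": 0, "grip": 0}
    - {"xyz": [0, 0, 0], "roll": 0, "grip": 0}
    - {"xyz": [0, -7, 0], "roll": 0, "grip": 0}
    - {"xyz": [0, -14, 0], "roll": 0, "grip": 0}

```text
time_s: 30.9
position: [0.5315, -0.2516, 0.1261]
tcp_rot: [[0.983, 0.182, 0.0], [0.182, -0.983, -0.001], [-0.0, 0.0, -1.0]]
force: [-0.2, 0.9, -1.1]
opening: 0.273
grasp_force: 30.0
```

Request:
move_arm:
  increments:
    - {"xyz": [0, -15, 0], "roll": 0, "grip": 0}
    - {"xyz": [0, -10, 0], "roll": 0, "grip": 0}
    - {"xyz": [0, 0, 0], "roll": 0, "grip": 0}
    - {"xyz": [0, 0, 0], "roll": 0, "grip": 0}
    - {"xyz": [0, 0, 0], "roll": 0, "grip": 0}

```text
time_s: 31.32
position: [0.5275, -0.2263, 0.1266]
tcp_rot: [[0.983, 0.185, 0.0], [0.185, -0.983, -0.001], [0.0, 0.001, -1.0]]
force: [-0.2, -0.3, -1.1]
opening: 0.279
grasp_force: 30.0
```

Run:
```python
from h import *
x,y=rk(-.066);plan(x,y,.0507,-79.4);print(inrack(bot.read_state()["position"]))
p=rackview("side");cv2.imwrite("pics/side2.png",cv2.resize(p[210:330,280:420],None,fx=5,fy=5)[:,:,::-1])
```

```text
t 31.3167 pos [ 0.5275 -0.2263  0.1266] yaw -79.37 F [-0.2 -0.3 -1.1] open 0.279 g 30.0 J [-34.  34.  95.  -0.  52.  45.] -> d [-0.2 -0.6 75.9] roll 0.001
[  0.2 -66.5]
div 109 x 10.3 y 24.2 range [15.3 33.5]
div 111 x 11.1 y -90.5 range [-98.7 -82.4]
div 91 x 10.5 y -133.1 range [-139.4 -127. ]
```

View pics/side2.png

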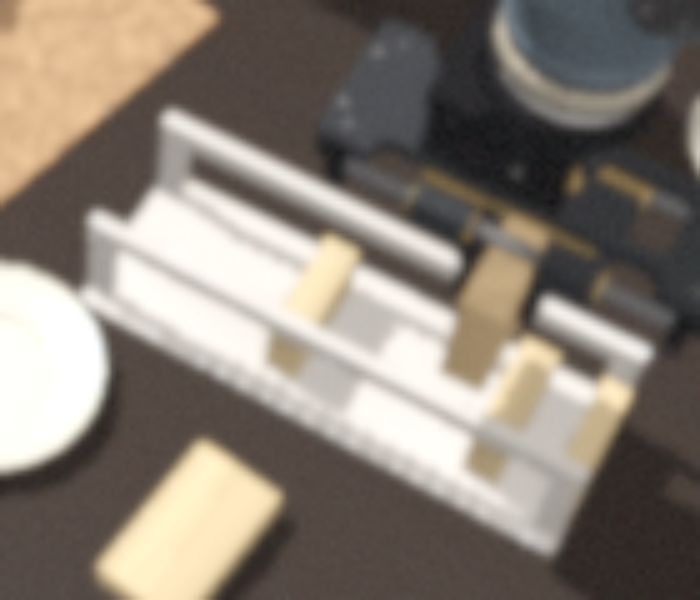

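Divider A stayed put at (515,400), and the block hangs upright at (500,300) over the second slot. I'll lower it.

Request:
move_arm:
  increments:
    - {"xyz": [0, -1, 8], "roll": 0, "grip": 0}
    - {"xyz": [0, 0, 16], "roll": 0, "grip": 0}
    - {"xyz": [0, 0, 16], "roll": 0, "grip": 0}
    - {"xyz": [0, 0, 12], "roll": 0, "grip": 0}
    - {"xyz": [0, 0, 8], "roll": 0, "grip": 0}

```text
time_s: 31.78
position: [0.5263, -0.2255, 0.0649]
tcp_rot: [[0.983, 0.183, -0.002], [0.183, -0.983, 0.001], [-0.001, -0.001, -1.0]]
force: [0.4, 0.3, -0.4]
opening: 0.275
grasp_force: 30.0
```

Request:
move_arm:
  increments:
    - {"xyz": [0, 0, 6], "roll": 0, "grip": 0}
    - {"xyz": [0, 0, 4], "roll": 0, "grip": 0}
    - {"xyz": [0, 0, 2], "roll": 0, "grip": 0}
    - {"xyz": [0, 0, 1], "roll": 0, "grip": 0}
    - {"xyz": [0, 0, 0], "roll": 0, "grip": 0}

```text
time_s: 32.2
position: [0.5272, -0.2256, 0.054]
tcp_rot: [[0.983, 0.184, 0.001], [0.184, -0.983, -0.0], [0.0, 0.0, -1.0]]
force: [-1.1, 0.0, -2.3]
opening: 0.275
grasp_force: 30.0
```

Request:
move_arm:
  increments:
    - {"xyz": [0, 0, 1], "roll": 0, "grip": 0}
    - {"xyz": [0, 0, 0.5], "roll": 0, "grip": 0}
    - {"xyz": [0, 0, 0.5], "roll": 0, "grip": 0}
    - {"xyz": [0, 0, 0], "roll": 0, "grip": 0}
    - {"xyz": [0, 0, 0], "roll": 0, "grip": 0}

```text
time_s: 32.62
position: [0.527, -0.2255, 0.0519]
tcp_rot: [[0.983, 0.184, 0.0], [0.184, -0.983, -0.0], [0.0, 0.0, -1.0]]
force: [0.2, -0.6, -0.1]
opening: 0.277
grasp_force: 30.0
```

Run:
```python
from h import *
x,y=rk(-.0685);plan(x,y,.0507,-79.4);print(inrack(bot.read_state()["position"]))
```

```text
t 32.6167 pos [ 0.527  -0.2255  0.0519] yaw -79.41 F [ 0.2 -0.6 -0.1] open 0.277 g 30.0 J [-34.  40.  97.  -0.  43.  45.] -> d [0.1 2.9 1.2] roll -0.0
[ -0.1 -65.6]
```

Request:
move_arm:
  increments:
    - {"xyz": [0, 0, 0.6], "roll": 0, "grip": 0}
    - {"xyz": [0, 0, 0.5], "roll": 0, "grip": 0}
    - {"xyz": [0, 0.6, 0.2], "roll": 0, "grip": 0}
    - {"xyz": [0, 0.6, 0], "roll": 0, "grip": 0}
    - {"xyz": [0, 0.6, 0], "roll": 0, "grip": 0}

```text
time_s: 33.03
position: [0.5271, -0.2267, 0.0507]
tcp_rot: [[0.983, 0.183, -0.0], [0.183, -0.983, 0.001], [-0.0, -0.001, -1.0]]
force: [-0.8, 3.5, 5.8]
opening: 0.271
grasp_force: 30.0
```

Request:
move_arm:
  increments:
    - {"xyz": [0, 0, 0], "roll": 0, "grip": 0}
    - {"xyz": [0, 0, 0], "roll": 0, "grip": 0}
    - {"xyz": [0, 0, 0], "roll": 0, "grip": 0}

```text
time_s: 33.28
position: [0.5272, -0.2268, 0.0507]
tcp_rot: [[0.983, 0.184, -0.0], [0.184, -0.983, 0.001], [-0.0, -0.001, -1.0]]
force: [0.4, 2.8, 5.4]
opening: 0.274
grasp_force: 30.0
```

Request:
move_arm:
  increments:
    - {"xyz": [0, -0.4, 0], "roll": 0, "grip": 60}
    - {"xyz": [0, 0, 0], "roll": 0, "grip": 60}
    - {"xyz": [0, 0, 0], "roll": 0, "grip": 60}
    - {"xyz": [0, 0, 0], "roll": 0, "grip": 60}
    - {"xyz": [0, 0, 0], "roll": 0, "grip": 60}

```text
time_s: 33.7
position: [0.5272, -0.2271, 0.0502]
tcp_rot: [[0.983, 0.184, -0.0], [0.184, -0.983, -0.0], [-0.0, 0.0, -1.0]]
force: [0.1, 0.6, -2.0]
opening: 0.551
grasp_force: 0.0
```

Request:
move_arm:
  increments:
    - {"xyz": [0, 0, -5], "roll": 0, "grip": 60}
    - {"xyz": [0, 0, -12], "roll": 0, "grip": 60}
    - {"xyz": [0, 0, -18], "roll": 0, "grip": 60}
    - {"xyz": [0, 0, -15], "roll": 0, "grip": 60}
    - {"xyz": [0, 0, -5], "roll": 0, "grip": 60}

```text
time_s: 34.12
position: [0.5287, -0.2278, 0.1085]
tcp_rot: [[0.983, 0.184, 0.004], [0.184, -0.983, -0.003], [0.004, 0.004, -1.0]]
force: [0.3, 0.2, -0.1]
opening: 0.6
grasp_force: 0.0
```

Request:
move_arm:
  increments:
    - {"xyz": [0, -10, 0], "roll": 0, "grip": 0}
    - {"xyz": [0, -26, 0], "roll": 0, "grip": 0}
    - {"xyz": [0, -30, 0], "roll": 0, "grip": 0}
    - {"xyz": [0, -28, 0], "roll": 0, "grip": 0}
    - {"xyz": [0, -18, 0], "roll": 0, "grip": 0}

```text
time_s: 34.53
position: [0.504, -0.1132, 0.1048]
tcp_rot: [[0.983, 0.185, -0.004], [0.185, -0.983, 0.002], [-0.003, -0.003, -1.0]]
force: [0.3, -0.7, 0.6]
opening: 0.308
grasp_force: 0.0
```

Request:
move_arm:
  increments:
    - {"xyz": [0, -10, 0], "roll": 0, "grip": 0}
    - {"xyz": [0, 0, 0], "roll": 0, "grip": 0}
    - {"xyz": [0, 0, 0], "roll": 0, "grip": 0}
    - {"xyz": [0, 0, 0], "roll": 0, "grip": 0}
    - {"xyz": [0, 0, 0], "roll": 0, "grip": 0}

```text
time_s: 34.95
position: [0.5055, -0.1082, 0.1055]
tcp_rot: [[0.983, 0.183, 0.001], [0.183, -0.983, -0.001], [0.001, 0.001, -1.0]]
force: [0.5, 0.3, 0.0]
opening: 0.013
grasp_force: 0.0
```

Run:
```python
from h import *
x,y=rk(.055);plan(x,y,.020,-79.4);print(inrack(bot.read_state()["position"]))
for c in("side","top"):rackview(c)
```

```text
t 34.95 pos [ 0.5055 -0.1082  0.1055] yaw -79.48 F [0.5 0.3 0. ] open 0.013 g 0.0 J [-24.  32. 104.  -0.  44.  55.] -> d [-0.4 -1.4 85.5] roll -0.001
[ 0.4 53.7]
div 107 x 10.7 y 24.2 range [15.4 33.3]
div 120 x 10.7 y -89.5 range [-98.6 -79.3]
div 91 x 10.4 y -133.1 range [-139.4 -127. ]
block 191 x -0.4 y -68.2 range [-78.7 -57.8]
div 30 x 25.1 y -131.7 range [-138.4 -125.2]
div 19 x -22.7 y -136.2 range [-139.1 -133.2]
```

Request:
move_arm:
  increments:
    - {"xyz": [-0.4, 0, 15], "roll": 0, "grip": 0}
    - {"xyz": [0, 0, 25], "roll": 0, "grip": 0}
    - {"xyz": [0, 0, 22], "roll": 0, "grip": 0}
    - {"xyz": [0, 0, 15], "roll": 0, "grip": 0}
    - {"xyz": [0, 0, 8], "roll": 0, "grip": 0}

```text
time_s: 35.47
position: [0.5036, -0.1073, 0.0186]
tcp_rot: [[0.983, 0.183, -0.002], [0.183, -0.983, 0.001], [-0.002, -0.001, -1.0]]
force: [-0.2, 0.3, -0.1]
opening: 0.006
grasp_force: 0.0
```

Request:
move_arm:
  increments:
    - {"xyz": [0, 0, 0], "roll": 0, "grip": 0}
    - {"xyz": [0, 2, 0], "roll": 0, "grip": 0}
    - {"xyz": [0, 2, 0], "roll": 0, "grip": 0}
    - {"xyz": [0, 2, 0], "roll": 0, "grip": 0}
    - {"xyz": [0, 2, 0], "roll": 0, "grip": 0}

```text
time_s: 35.88
position: [0.5066, -0.1154, 0.0214]
tcp_rot: [[0.983, 0.184, 0.002], [0.184, -0.983, -0.001], [0.002, 0.001, -1.0]]
force: [0.7, 0.5, 0.0]
opening: 0.004
grasp_force: 0.0
```

Request:
move_arm:
  increments:
    - {"xyz": [0, 2, 0], "roll": 0, "grip": 0}
    - {"xyz": [0, 3, 0], "roll": 0, "grip": 0}
    - {"xyz": [0, 3, 0], "roll": 0, "grip": 0}
    - {"xyz": [0, 3, 0], "roll": 0, "grip": 0}
    - {"xyz": [0, 3, 0], "roll": 0, "grip": 0}

```text
time_s: 36.3
position: [0.5085, -0.1267, 0.0213]
tcp_rot: [[0.983, 0.183, 0.0], [0.183, -0.983, 0.003], [0.001, -0.002, -1.0]]
force: [1.6, 8.7, 4.8]
opening: 0.003
grasp_force: 4.5
```

Request:
move_arm:
  increments:
    - {"xyz": [0, 3, 0], "roll": 0, "grip": 0}
    - {"xyz": [0, 3, 0], "roll": 0, "grip": 0}
    - {"xyz": [0, 3, 0], "roll": 0, "grip": 0}
    - {"xyz": [0, 3, 0], "roll": 0, "grip": 0}
    - {"xyz": [0, 3, 0], "roll": 0, "grip": 0}

```text
time_s: 36.72
position: [0.5111, -0.1413, 0.0212]
tcp_rot: [[0.983, 0.183, -0.0], [0.183, -0.983, 0.003], [0.0, -0.003, -1.0]]
force: [1.4, 8.6, 4.0]
opening: 0.004
grasp_force: 4.5
```

Run:
```python
from h import *
x,y=rk(-.0267);plan(x,y,.020,-79.4);print(inrack(bot.read_state()["position"]))
rackview("side")
```

```text
t 36.7167 pos [ 0.5111 -0.1413  0.0212] yaw -79.47 F [1.4 8.6 4. ] open 0.004 g 4.5 J [-28.  42. 104.   0.  35.  52.] -> d [ 0.2 46.8  1.1] roll -0.001
[-0.2 20.1]
div 16 x -8.1 y -3.2 range [-9.8  5.7]
div 119 x 11.1 y -89.6 range [-98.6 -79.4]
div 89 x 10.4 y -133.1 range [-139. -127.]
block 92 x -5.2 y -74.0 range [-79.2 -66. ]
```

46.8 mm to nip. I'll advance 38 mm, then go slowly.

Request:
move_arm:
  increments:
    - {"xyz": [0, 3, 0], "roll": 0, "grip": 0}
    - {"xyz": [0, 3, 0], "roll": 0, "grip": 0}
    - {"xyz": [0, 3, 0], "roll": 0, "grip": 0}
    - {"xyz": [0, 3, 0], "roll": 0, "grip": 0}
    - {"xyz": [0, 3, 0], "roll": 0, "grip": 0}

```text
time_s: 37.18
position: [0.5138, -0.1558, 0.0213]
tcp_rot: [[0.983, 0.183, -0.0], [0.183, -0.983, 0.003], [0.0, -0.003, -1.0]]
force: [2.2, 8.6, 4.9]
opening: 0.002
grasp_force: 4.5
```

Request:
move_arm:
  increments:
    - {"xyz": [0, 3, 0], "roll": 0, "grip": 0}
    - {"xyz": [0, 3, 0], "roll": 0, "grip": 0}
    - {"xyz": [0, 3, 0], "roll": 0, "grip": 0}
    - {"xyz": [0, 3, 0], "roll": 0, "grip": 0}
    - {"xyz": [0, 3, 0], "roll": 0, "grip": 0}

```text
time_s: 37.6
position: [0.5165, -0.1705, 0.0212]
tcp_rot: [[0.983, 0.183, -0.0], [0.183, -0.983, 0.003], [0.0, -0.003, -1.0]]
force: [1.4, 8.4, 4.4]
opening: 0.004
grasp_force: 4.6
```

Request:
move_arm:
  increments:
    - {"xyz": [0, 2, 0], "roll": 0, "grip": 0}
    - {"xyz": [0, 2, 0], "roll": 0, "grip": 0}
    - {"xyz": [0, 2, 0], "roll": 0, "grip": 0}
    - {"xyz": [0, 1, 0], "roll": 0, "grip": 0}
    - {"xyz": [0, 0.5, 0], "roll": 0, "grip": 0}

```text
time_s: 38.02
position: [0.5179, -0.1779, 0.0212]
tcp_rot: [[0.983, 0.183, -0.0], [0.183, -0.983, 0.003], [0.0, -0.003, -1.0]]
force: [2.2, 9.0, 4.8]
opening: 0.012
grasp_force: 4.4
```

Run:
```python
from h import *
x,y=rk(-.0267);plan(x,y,.020,-79.4);print(inrack(bot.read_state()["position"]))
rackview("side")
```

```text
t 38.0167 pos [ 0.5179 -0.1779  0.0212] yaw -79.48 F [2.2 9.  4.8] open 0.012 g 4.4 J [-31.  42. 101.   0.  37.  49.] -> d [0.3 9.5 1.2] roll -0.001
[ -0.3 -17.2]
div 16 x -6.7 y -39.9 range [-47.2 -30.2]
div 89 x 10.4 y -133.0 range [-139.  -127.1]
div 26 x -5.4 y -86.5 range [-92.7 -79.1]
block 25 x 23.8 y -65.8 range [-74.8 -57.4]
block 29 x -0.4 y -68.2 range [-77.7 -57.4]
block 51 x -22.6 y -67.9 range [-78.8 -56.8]
```

Request:
move_arm:
  increments:
    - {"xyz": [0, 1.5, 0], "roll": 0, "grip": 0}
    - {"xyz": [0, 1.5, 0], "roll": 0, "grip": 0}
    - {"xyz": [0, 1.5, 0], "roll": 0, "grip": 0}
    - {"xyz": [0, 1, 0], "roll": 0, "grip": 0}
    - {"xyz": [0, 0.5, 0], "roll": 0, "grip": 0}

```text
time_s: 38.48
position: [0.519, -0.1837, 0.0212]
tcp_rot: [[0.983, 0.183, -0.0], [0.183, -0.983, 0.003], [0.0, -0.003, -1.0]]
force: [1.6, 8.7, 4.6]
opening: 0.007
grasp_force: 4.4
```

Request:
move_arm:
  increments:
    - {"xyz": [0, 0.5, 0], "roll": 0, "grip": 0}
    - {"xyz": [0, 0.5, 0], "roll": 0, "grip": 0}
    - {"xyz": [0, 0.5, 0], "roll": 0, "grip": 0}
    - {"xyz": [0, 0, 0], "roll": 0, "grip": 0}

```text
time_s: 38.82
position: [0.5192, -0.1852, 0.0212]
tcp_rot: [[0.983, 0.183, -0.0], [0.183, -0.983, 0.003], [0.0, -0.003, -1.0]]
force: [1.3, 8.7, 4.3]
opening: 0.005
grasp_force: 4.3
```

Request:
move_arm:
  increments:
    - {"xyz": [0, 0.5, 0], "roll": 0, "grip": 0}
    - {"xyz": [0, 0.5, 0], "roll": 0, "grip": 0}
    - {"xyz": [0, 0.4, 0], "roll": 0, "grip": 0}
    - {"xyz": [0, 0, 0], "roll": 0, "grip": 0}

```text
time_s: 39.15
position: [0.5195, -0.1863, 0.0212]
tcp_rot: [[0.983, 0.183, -0.001], [0.183, -0.983, 0.004], [0.0, -0.004, -1.0]]
force: [2.2, 7.8, 4.3]
opening: 0.005
grasp_force: 4.5
```

Request:
move_arm:
  increments:
    - {"xyz": [0, 0.4, 0], "roll": 0, "grip": 0}
    - {"xyz": [0, 0.4, 0], "roll": 0, "grip": 0}
    - {"xyz": [0, 0, 0], "roll": 0, "grip": 0}

```text
time_s: 39.4
position: [0.5196, -0.1871, 0.0213]
tcp_rot: [[0.983, 0.183, -0.001], [0.183, -0.983, 0.004], [0.0, -0.004, -1.0]]
force: [1.7, 8.3, 4.4]
opening: 0.008
grasp_force: 4.6
```

Request:
move_arm:
  increments:
    - {"xyz": [0, 0.4, 0], "roll": 0, "grip": 0}
    - {"xyz": [0, 0.4, 0], "roll": 0, "grip": 0}
    - {"xyz": [0, 0, 0], "roll": 0, "grip": 0}

```text
time_s: 39.65
position: [0.5196, -0.1874, 0.0212]
tcp_rot: [[0.983, 0.182, -0.001], [0.182, -0.983, 0.004], [-0.0, -0.004, -1.0]]
force: [2.5, 10.4, 4.5]
opening: 0.007
grasp_force: 5.3
```

Request:
move_arm:
  increments:
    - {"xyz": [0, 0.4, 0], "roll": 0, "grip": 0}
    - {"xyz": [0, 0, 0], "roll": 0, "grip": 0}
    - {"xyz": [0, 0, 0], "roll": 0, "grip": 0}

```text
time_s: 39.9
position: [0.5196, -0.1874, 0.0212]
tcp_rot: [[0.983, 0.182, -0.001], [0.182, -0.983, 0.005], [-0.0, -0.005, -1.0]]
force: [2.4, 10.8, 5.5]
opening: 0.011
grasp_force: 5.7
```

Nipped at about 11 N with no further motion. I'll back off and retreat up and away.

Request:
move_arm:
  increments:
    - {"xyz": [0, -3, 0], "roll": 0, "grip": 0}
    - {"xyz": [0, -5, 0], "roll": 0, "grip": 0}
    - {"xyz": [0, -6, 0], "roll": 0, "grip": 0}
    - {"xyz": [0, -4, 0], "roll": 0, "grip": 0}
    - {"xyz": [0, 0, 0], "roll": 0, "grip": 0}

```text
time_s: 40.32
position: [0.516, -0.1723, 0.0204]
tcp_rot: [[0.983, 0.184, -0.001], [0.184, -0.983, 0.001], [-0.001, -0.001, -1.0]]
force: [0.9, -0.4, 0.4]
opening: 0.003
grasp_force: 0.0
```

Request:
move_arm:
  increments:
    - {"xyz": [0, 0, -15], "roll": 0, "grip": 0}
    - {"xyz": [0, 0, -30], "roll": 0, "grip": 0}
    - {"xyz": [0, 0, -35], "roll": 0, "grip": 0}
    - {"xyz": [0, 0, -35], "roll": 0, "grip": 0}
    - {"xyz": [0, 0, -35], "roll": 0, "grip": 0}

```text
time_s: 40.73
position: [0.5163, -0.1733, 0.1717]
tcp_rot: [[0.983, 0.183, -0.001], [0.183, -0.983, 0.0], [-0.001, -0.0, -1.0]]
force: [0.2, -0.2, 0.0]
opening: 0.006
grasp_force: 0.0
```

Request:
move_arm:
  increments:
    - {"xyz": [0, -15, -10], "roll": 0, "grip": 0}
    - {"xyz": [0, -38, 0], "roll": 0, "grip": 0}
    - {"xyz": [0, -38, 0], "roll": 0, "grip": 0}
    - {"xyz": [0, -38, 0], "roll": 0, "grip": 0}
    - {"xyz": [0, -38, 0], "roll": 0, "grip": 0}

```text
time_s: 41.15
position: [0.4849, -0.0075, 0.1801]
tcp_rot: [[0.983, 0.182, -0.001], [0.182, -0.983, 0.0], [-0.001, -0.0, -1.0]]
force: [1.0, -0.5, -0.7]
opening: 0.004
grasp_force: 0.0
```

Request:
move_arm:
  increments:
    - {"xyz": [0, -38, 0], "roll": 0, "grip": 0}
    - {"xyz": [0, -30, 0], "roll": 0, "grip": 0}
    - {"xyz": [0, -10, 0], "roll": 0, "grip": 0}
    - {"xyz": [0, 0, 0], "roll": 0, "grip": 0}
    - {"xyz": [0, 0, 0], "roll": 0, "grip": 0}

```text
time_s: 41.57
position: [0.4718, 0.0675, 0.1802]
tcp_rot: [[0.983, 0.185, 0.0], [0.185, -0.983, -0.001], [-0.0, 0.001, -1.0]]
force: [1.0, -0.1, 0.3]
opening: 0.007
grasp_force: 0.0
```

Run:
```python
from h import *
plan()
for c in("top","side"):
    print(c);p=rackview(c)
cv2.imwrite("pics/side3.png",cv2.resize(p[150:340,180:460],None,fx=2.8,fy=2.8)[:,:,::-1])
```

```text
t 41.5667 pos [0.4718 0.0675 0.1802] yaw -79.32 F [ 1.  -0.1  0.3] open 0.007 g 0.0 J [ -5.  23. 106.  -0.  52.  74.] -> d [0. 0. 0.] roll 0
top
div 129 x -0.6 y -131.0 range [-138.8 -123.9]
div 93 x 2.3 y -93.6 range [-99.8 -84.3]
div 183 x -1.4 y -46.8 range [-57.1 -36.5]
block 188 x -4.1 y -67.0 range [-78.9 -56.5]
side
div 91 x 12.0 y -46.1 range [-52.8 -39.1]
div 119 x 10.5 y -89.7 range [-98.6 -81. ]
div 96 x 10.2 y -132.9 range [-139.9 -126.1]
block 205 x -0.9 y -69.4 range [-80.6 -58.2]
```

View pics/side3.png

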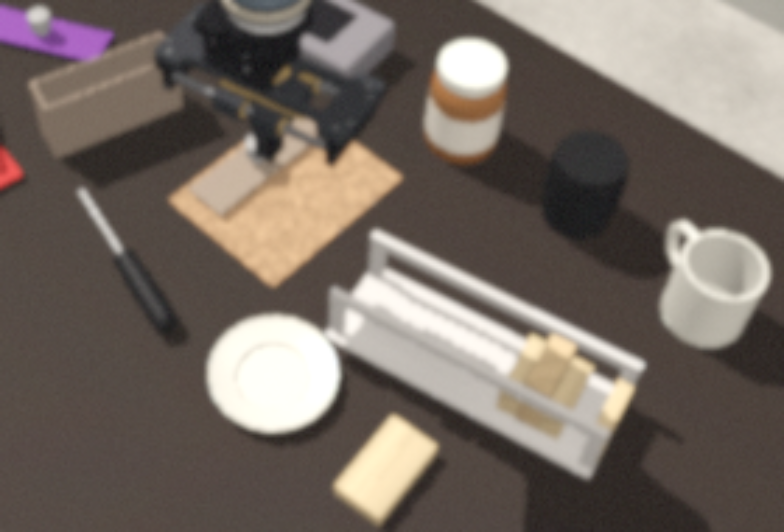

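The block stands upright at (560,365), tight between the two dividers, with the first slot open beside the end plate at (617,402). The lid lies on the mat at (255,170), and the arm is clear. I'll hand it in.

```bash
python3 -c "
from rig import bot
print(bot.hand_in())"
```

```text
the job is handed in; nothing more can be done
None
```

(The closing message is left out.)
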